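# Key the hub cap onto the freewheel hub and hold it home

### The arm

A 6-joint arm with a two-finger parallel gripper is mounted at the origin on the work surface. World frame = base frame: x ahead of the robot, y to its left, z up, the work surface at z = 0. Lengths are in m, angles in rad, forces in N, time in s.
With the tool pointing down it reaches from about 0.425 to 0.925 m from the base axis. Payload 12.5 kg.
Tool frame: the origin (TCP) lies midway between the tips of the shut fingers; the grasp point (between the pads) lies 19 mm behind it; z points along the fingers, y is the direction in which the jaws open and shut (so a half turn about z gives the same grasp; the last joint's range is limited). The gripper opens to 85 mm and grips with 20 to 120 N. Pads are 22 mm wide; open, the fingers measure 114 mm over their backs; the gripper's body (76 mm by 85 mm) begins 54 mm behind the grasp point. The pads swing forward as they close: fully open they stand 13 mm farther back than shut.
Start: joints at [0.995, 0.491, 1.559, -0, 1.092, -0.106], TCP at [0.283, 0.557, 0.209] pointing down, gripper open.
Joint ranges: [-3.1, 3.1], [-0.84, 2.19], [0.05, 2.79], [-1.13, 4.28], [0.06, 2.93], [-2.69, 2.69]. Speed limits (rad/s): [2.22, 2.22, 2.79, 3.14, 3.14, 3.14].

### API

Orientations are given as a 3x3 rotation matrix whose columns are the frame's x, y, z axes.
In Python, from rig import * gives the robot as it stands. The module is installed in compiled form; this text tells all that it offers.
- The arm moves only by the tool move_arm, never from a script. Its argument "motion" is one flat list of numbers, 7 for each row, row after row: the shift along the tool's x, y, z in mm, then the turn, a rotation vector about the tool's x, y, z in rad, then the closure, from -1 (fully open) to 1 (shut). A call has 1 to 5 rows; each row shifts and turns the pose as measured when the row begins, along the tool's axes as they then stand; what a row does not reach is not made up. A row lasts 1/8 s, in which the tool goes at most 62.5 mm and 10.7 degrees, less where a joint would pass 70% of its speed; a pose out of reach is approached as far as the arm can. A call with a gripper value outside its range is refused whole. The fingers move at their own pace and stop on an object; the grip force is fixed at half the most. Time passes only in rows, so rows that do not move let the fingers close. It gives the time, the measured TCP pose, the force and the opening at its end, in the units of the state.
- observe(): the state, without advancing time (a new reading comes with each control period).
- camera(name): name is "scene" or "top" or "wrist"; returns (picture, depth): 400x640x3 uint8, red, green, blue; 400x640 float32, m along the optical axis (not along the pixel's ray), 0 where there is no reading.
- camera_model(name): a dict with "intrinsics" (3x3 intrinsics, pixels), "rvec" (rotation vector, rad) and "tvec" (3), from world to camera coordinates, as OpenCV has them. Camera axes: x right, y down, z forward; pixel columns grow to the right and rows downward; lengths in m; the calibration is good to about 2 mm. A picture is of the moment at which its call begins: read the wrist's pose just before it. camera_model takes no time and is no camera call; for the wrist camera it gives the pose at the moment of the call.
- sign_off(): hands the job in, once; it reports no verdict.
Trained networks look in the newest picture that a camera, given by its name, has taken for a name from the list of things; names that differ only in an ending like _2 or _b are one class to them, and where a whole thing is asked for, a point or a joint stands for the part that bears it (a point fixed in the world has none). Each returns a list of dicts, best first, with "score" (0 to 1); they miss things now and then, are a little off and sometimes report something else, mostly with a low value. They report only what shows in the picture. A call takes as long as a camera call. They do not tell look-alikes from the thing itself.
- spot_in(camera, thing): "point" ([x, y, z] in m, in world coordinates, good to about 4 mm: the middle of the surface that is visible of it).
- tip_of(camera, thing): "point" ([x, y, z] in m, in world coordinates, good to about 4 mm: a listed point, or the origin of a listed thing).
The state is a dict: "time": time; "q": joint angles; "qvel": joint speeds; "tau": joint torques, N m; "tool_pos": TCP position; "ee_rot": TCP orientation; "contact_force": force on the tool from outside, world axes, zero at the start; "wrist_torque": the same for the moment, N m; "width": opening from 0.0 (shut) to 1.0 (fully open).
Only numpy, scipy, OpenCV 4.12 (cv2) and the standard library are available. Lean on these libraries where they do the work, as an engineer would, in place of code of your own. Each camera call takes 0.05 s, during which the arm holds its last target.

### The job

Two look-alike knurled hub caps are lying out on the bench: stand the smaller one, open end down as it is, in the free part of the tray's narrow lane in line with the other small caps, and let go of it. Then set the larger cap on the hub nose, turn it until its hidden keyways drop over the pins, push it down against the spring until it sits fully home on the hub, and finish while still gripping it and holding it there, so that a workmate can fit its retaining clip. Leave the stored caps and everything else on the bench where they are.

Things in the scene. Friction and masses are not known exactly. Their poses are not given: they have to be found in the camera images.
- large_cap: larger of the two knurled hub caps lying out: bare aluminium, round, 56 mm diameter, 40 mm tall, about 0.18 kg, open end down; origin at the centre of its underside (the rim), z up. Straight-knurled sides, solid 24 to 35 mm above the rim (grip 30 mm up). Bore 42 mm wide, 24 mm deep, with three keyways 120 degrees apart, 10 mm wide, 3.5 mm deep, open at the rim, invisible from outside
- small_cap: the smaller hub cap lying out on the bench: same shape and material, 46 mm diameter, 34 mm tall, about 0.11 kg, standing open end down; origin at the centre of its underside, z up; grip 25 mm up. Its bore (33 mm) is too small for this hub
- hub_seat (a point): centre of the hub's flat top face (the seat, 92 mm diameter), 116 mm above the bench, z up; hub fixed. Below it a 166 mm wheel flange with six upright studs on a 140 mm circle, tops 10 mm below the seat; under all a 170 mm square plate. A cap whose keyways miss the pins stands on them, rim 14.5 mm above the seat, and can be turned there; fully home, the large cap's rim lies flat on the seat
- nose_top (a point): centre of the top of the steel nose on the seat: 40 mm diameter, 22 mm tall, top 4 mm tapered to 33 mm. Three radial pins 120 degrees apart, 5 mm thick, 12 mm above the seat, stick out 3.5 mm from it. Their angle differs every time and is not given by any axis here: keyways meet pins somewhere within 120 degrees of turning, either way, with about +/-0.1 rad of play
- spring_pad (a joint): brass spring pad, 22 mm diameter, in the middle of the nose, top 31 mm above the seat; value = how far it is pressed (m): 0 free, 0.007 with the large cap home. It meets the keyed cap when the rim is 7 mm above the seat and pushes up with 5 N there, 11 N when home, more than the cap weighs: let go, the cap comes back up
- tray: grey plastic parts tray, fixed, 248 x 125 mm, 14 mm high, 4 mm floor and 4 mm walls, with two lanes along its x axis, each 240 mm long inside: a wide one (62 mm, on its -y side, for large caps) and a narrow one (51 mm, on its +y side, for small caps). Each lane already has two caps at its +x end. Origin at the centre of the underside, z up
- lane_narrow (a point): point on the floor of the narrow lane, on its centre line, in the middle of its free stretch: the lane is empty for 60 mm or more to both sides of it; 4 mm above the bench; axes as the tray's (x along the lane)
- stored_large_1: stored in the wide lane, far end: bare aluminium hub cap, 56 mm diameter, 40 mm tall, straight-knurled sides, standing open end down; origin at the centre of its underside, z up
- stored_large_2: stored in the wide lane, next to the first: bare aluminium hub cap, 56 mm diameter, 40 mm tall, straight-knurled sides, standing open end down; origin at the centre of its underside, z up
- stored_small_1: stored in the narrow lane, far end: bare aluminium hub cap, 46 mm diameter, 34 mm tall, straight-knurled sides, standing open end down; origin at the centre of its underside, z up
- stored_small_2: stored in the narrow lane, next to the first: bare aluminium hub cap, 46 mm diameter, 34 mm tall, straight-knurled sides, standing open end down; origin at the centre of its underside, z up
- locknut: flat steel ring lying on the bench between the two caps, 54 mm outside, 38 mm inside, 12 mm high; origin at the centre of its underside; to be left alone
- hub_socket: steel hub-nut socket standing beyond the work, 60 mm diameter, 80 mm tall; origin at the centre of its underside; to be left alone
- grease_tin: closed grey tin, 72 mm diameter, 62 mm tall, beyond the work; origin at the centre of its underside; to be left alone
- wrench: flat steel wrench, 200 mm long, lying at the side of the work; origin under its middle, x along it; to be left alone
- parts_brush: brush, 190 mm long, lying at the side of the work; origin under its middle, x along it; to be left alone
Things that resemble listed ones, but are neither listed nor needed, are in the scene too. Of the things shaped like the part that bears hub_seat, the dark steel one is meant. What is shaped like the large_cap but orange is not meant.

How it is judged:
On the way, in this order (a step that is already met when the one before it is completed fails the run):
1. the smaller cap stands released in the narrow lane of the tray (z of small_cap in the frame of lane_narrow between -0.003 and 0.003 m and y of small_cap in the frame of lane_narrow between -0.005 and 0.005 m and x of small_cap in the frame of lane_narrow between -0.075 and 0.075 m and angle between small_cap's own z axis and vertical below 0.06 rad and contact force between the fingers and small_cap below 0.1 N and linear speed of small_cap below 0.02 m/s), for 0.2 s.
2. the larger cap is keyed over the pins and pushed home on the hub (z of large_cap in the frame of hub_seat between -0.003 and 0.002 m and horizontal distance between large_cap and hub_seat below 0.003 m and angle between large_cap's own z axis and vertical below 0.05 rad and value of joint spring_pad above 0.005 m and contact force between the fingers and large_cap above 3 N), for 0.2 s.
At the end, for the whole second after the job is handed in: Small cap upright (0.06 rad), untouched, on the narrow lane's floor within 75 mm along it of lane_narrow. Large cap level (0.05 rad), centred on the hub (3 mm), rim within 2 mm of the seat, spring pad pressed over 5 mm, held by the fingers with over 3 N, at rest (all of step 1 and all of step 2 and linear speed of large_cap below 0.02 m/s); the arm keeps its last pose, push and grip.
It fails at once if a stored cap or another thing on the bench is moved by more than 25 mm (distance of any of stored_large_1, stored_large_2, stored_small_1, stored_small_2, locknut, hub_socket, grease_tin, wrench, parts_brush from where it was at the start of the episode above 0.025 m).
It fails at once if a stored cap, the socket or the tin is tipped over (angle between any of stored_large_1, stored_large_2, stored_small_1, stored_small_2, hub_socket, grease_tin's own z axis and vertical above 0.5 rad).
It also fails if it takes over 67 s, if anything falls off the work surface, if the arm or the gripper's body presses on something with over 40 N, if the wrist force passes 120 N, or if a joint passes its speed limit or range.

## Working session

There is one attempt and no reset: what is moved stays moved. The work goes in short steps, Python scripts to look and compute and a tool call to move; the robot and the scene stay as the last step left them, time stands still between calls to the robot, and variables do not carry over. Pictures are saved under pics/ and viewed, and the job is handed in when it is done.

Besides the shell and the picture viewer there is one more tool, called after "Emit:" by a JSON object that holds its "method" and its "body". move_arm: Moves the arm, as the interface text tells. Its arguments: {"type":"object","properties":{"motion":{"type":"array","items":{"type":"number"}}},"required":["motion"]}

```bash
mkdir -p pics
cat > h.py <<'E'
from rig import *
import numpy as np, cv2
def cm(n):
    m=camera_model(n); K=np.array(m["intrinsics"]);R=cv2.Rodrigues(np.array(m["rvec"],float))[0];t=np.array(m["tvec"],float).ravel()
    return K,R,t
def cloud(n,depth,M=None):
    K,R,t=M or cm(n)
    v,u=np.mgrid[0:depth.shape[0],0:depth.shape[1]]
    p=np.stack([(u-K[0,2])/K[0,0]*depth,(v-K[1,2])/K[1,1]*depth,depth],-1)
    w=(p-t)@R
    w[depth<=0]=np.nan
    return w
def proj(n,P,M=None):
    K,R,t=M or cm(n)
    c=R@np.array(P,float)+t; c=K@c; return c[:2]/c[2]
def save(n,pic): cv2.imwrite("pics/"+n+".png",cv2.cvtColor(pic,cv2.COLOR_RGB2BGR))
E
python3 - <<'E'
from h import *
for n in ("scene","top"):
    p,d=camera(n); save(n+"0",p); np.save(n+"0.npy",d); np.save(n+"0p.npy",p)
    K,R,t=cm(n); print(n,K[0,0],-R.T@t)
    for th in ("large_cap","small_cap","hub_seat","nose_top","lane_narrow","tray","locknut"):
        for r in tip_of(n,th)[:5]: print(th,np.round(r["point"],3),round(r["score"],2),np.round(proj(n,r["point"])))
print(observe()["time"])
E
```

```text
scene 435.4924057241765 [1.0289834  0.7840336  0.80298177]
large_cap [ 0.635 -0.069  0.002] 0.84 [271. 238.]
large_cap [0.598 0.033 0.002] 0.67 [301. 254.]
large_cap [ 0.552 -0.27   0.116] 0.59 [262. 163.]
small_cap [ 0.43  -0.019 -0.004] 0.73 [341. 225.]
hub_seat [ 0.301 -0.334  0.117] 0.96 [320. 135.]
hub_seat [ 0.552 -0.269  0.118] 0.95 [262. 163.]
hub_seat [0.282 0.199 0.113] 0.77 [437. 215.]
hub_seat [0.603 0.199 0.006] 0.52 [334. 293.]
nose_top [0.276 0.202 0.136] 0.89 [441. 208.]
nose_top [ 0.562 -0.268  0.135] 0.81 [259. 159.]
nose_top [ 0.306 -0.337  0.14 ] 0.78 [318. 128.]
nose_top [0.601 0.198 0.004] 0.66 [334. 293.]
lane_narrow [0.534 0.27  0.006] 0.61 [375. 301.]
tray [ 0.578  0.228 -0.004] 0.79 [349. 300.]
locknut [0.528 0.018 0.002] 0.57 [319. 242.]
locknut [0.664 0.186 0.005] 0.3 [309. 300.]
top 384.4021291844996 [0.29020277 0.01810329 1.10645057]
large_cap [ 0.638 -0.063  0.   ] 0.7 [337. 165.]
large_cap [0.594 0.03  0.   ] 0.67 [307. 181.]
hub_seat [ 0.306 -0.338  0.116] 0.95 [458. 269.]
hub_seat [ 0.557 -0.268  0.118] 0.91 [418. 175.]
hub_seat [0.275 0.201 0.115] 0.66 [246. 297.]
nose_top [ 0.306 -0.338  0.143] 0.92 [462. 268.]
nose_top [0.278 0.202 0.14 ] 0.92 [244. 296.]
nose_top [ 0.558 -0.268  0.137] 0.76 [420. 173.]
lane_narrow [0.536 0.273 0.   ] 0.89 [226. 206.]
lane_narrow [ 0.533 -0.47  -0.002] 0.34 [476. 190.]
tray [0.58  0.225 0.001] 0.83 [242. 190.]
locknut [ 0.529  0.017 -0.   ] 0.61 [313. 202.]
0.8
```

View pics/scene0.png

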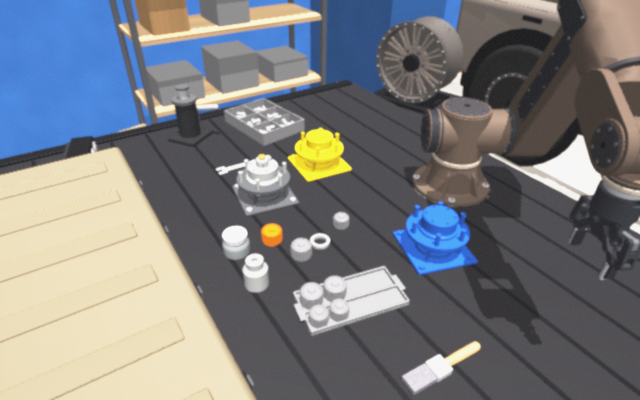

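View pics/top0.png

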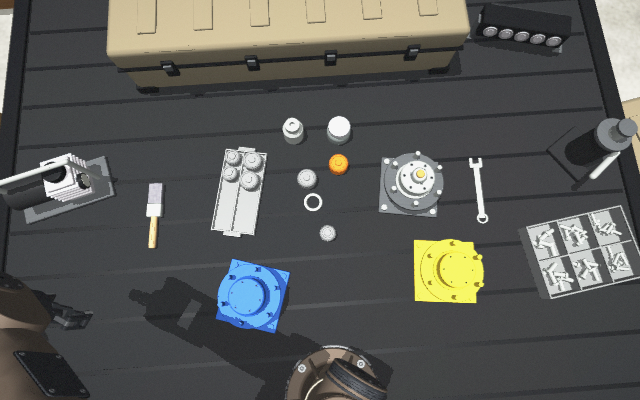

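```bash
python3 -c "
import cv2
a=cv2.imread('pics/scene0.png')[130:330,220:480]; cv2.imwrite('pics/scene0c.png',cv2.resize(a,None,fx=3,fy=3,interpolation=cv2.INTER_CUBIC))
a=cv2.imread('pics/top0.png')[120:300,210:490]; cv2.imwrite('pics/top0c.png',cv2.resize(a,(784,504),interpolation=cv2.INTER_CUBIC))"
```

```text
(no output)
```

View pics/scene0c.png

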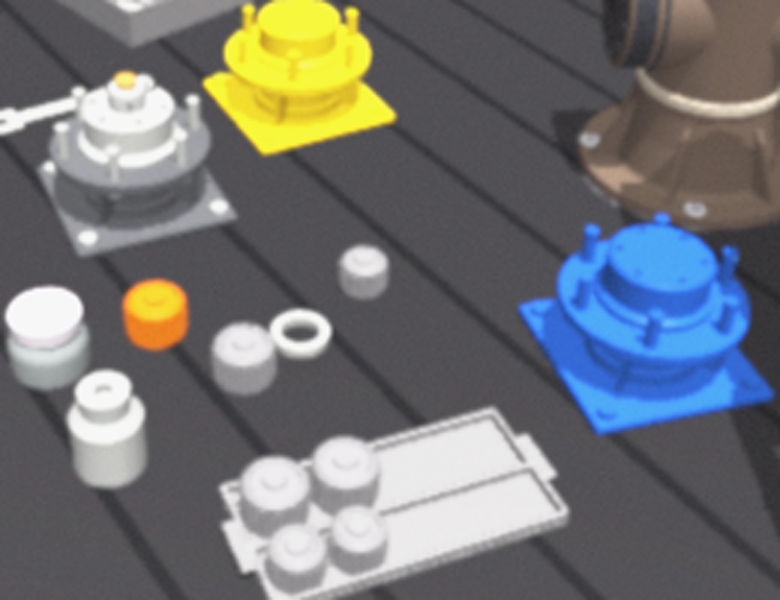

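View pics/top0c.png

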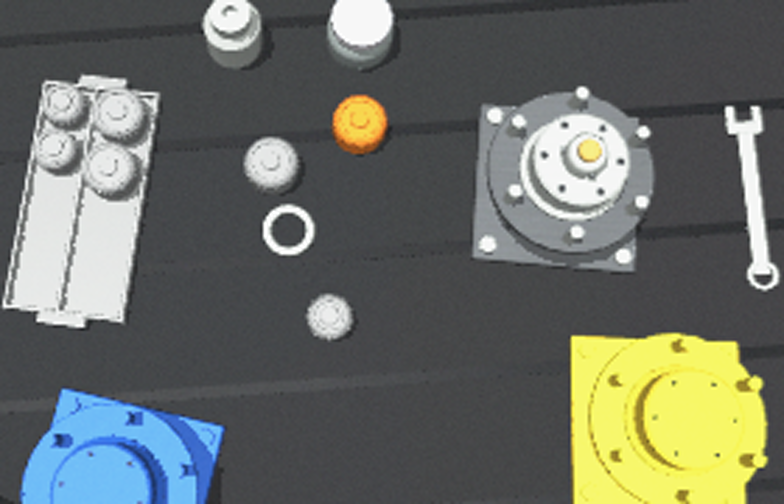

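The two views agree. The aluminium cap at top px (307,178), scene (301,249), is the larger of the two loose caps. The aluminium cap at top (328,233), scene (341,220), is the small one. The cap at top (338,164) is orange, so it is not meant. The hubs are dark steel at top (412,182), blue at (250,295) and yellow at (450,270); I want the dark steel one. Next I'll measure from depth.

```bash
cat >> h.py <<'E'
def circ(xy,r=None):
    from scipy.optimize import least_squares
    c0=xy.mean(0)
    f=lambda p: np.hypot(*(xy-p[:2]).T)-(r if r else p[2])
    s=least_squares(f,[*c0,r or .03],loss="soft_l1",f_scale=.001).x
    return s
E
python3 - <<'E'
from h import *
for n in ("scene","top"):
    d=np.load(n+"0.npy"); w=cloud(n,d)
    for nm,c,rr in (("large",(.596,.031),.045),("small",(.430,-.019),.04),("hub",(.555,-.268),.06)):
        m=(np.hypot(w[...,0]-c[0],w[...,1]-c[1])<rr)
        z=w[m]; 
        h=np.histogram(z[:,2],bins=np.arange(-.005,.16,.003)); 
        print(n,nm,m.sum(),[(round(a+.0015,4),int(k)) for k,a in zip(h[0],h[1]) if k>8])
        for lo,hi in {"large":[(.035,.05)],"small":[(.029,.045)],"hub":[(.111,.12),(.132,.142),(.143,.152)]}[nm]:
            q=z[(z[:,2]>lo)&(z[:,2]<hi)]
            c2,r2=cv2.minEnclosingCircle(q[:,:2].astype(np.float32)); print("   ",lo,len(q),np.round(np.median(q,0),4),np.round(c2,4),round(r2,4))
    # tray
    m=(w[...,2]>.009)&(w[...,2]<.022)&(np.abs(w[...,0]-.58)<.17)&(np.abs(w[...,1]-.225)<.12)
    print("tray rect",cv2.minAreaRect(w[m][:,:2].astype(np.float32)))
o=observe();print(o["ee_rot"],o["tool_pos"])
E
```

```text
scene large 703 [(np.float64(-0.0035), 137), (np.float64(-0.0005), 139), (np.float64(0.0025), 26), (np.float64(0.0055), 17), (np.float64(0.0085), 19), (np.float64(0.0115), 23), (np.float64(0.0145), 20), (np.float64(0.0175), 14), (np.float64(0.0205), 16), (np.float64(0.0235), 16), (np.float64(0.0265), 25), (np.float64(0.0295), 17), (np.float64(0.0325), 58), (np.float64(0.0355), 104), (np.float64(0.0385), 62)]
    0.035 138 [0.5975 0.0343 0.0369] [0.5955 0.0341] 0.0266
scene small 406 [(np.float64(-0.0035), 99), (np.float64(-0.0005), 73), (np.float64(0.0025), 16), (np.float64(0.0055), 13), (np.float64(0.0085), 13), (np.float64(0.0115), 10), (np.float64(0.0145), 12), (np.float64(0.0175), 16), (np.float64(0.0205), 14), (np.float64(0.0235), 12), (np.float64(0.0265), 29), (np.float64(0.0295), 53), (np.float64(0.0325), 34)]
    0.029 73 [ 0.4343 -0.0131  0.0306] [ 0.4332 -0.0149] 0.0211
scene hub 1110 [(np.float64(0.0055), 23), (np.float64(0.0085), 54), (np.float64(0.0115), 24), (np.float64(0.0145), 29), (np.float64(0.0175), 28), (np.float64(0.0205), 43), (np.float64(0.0235), 18), (np.float
[... 1942 characters left out ...]
loat64(0.1195), 30), (np.float64(0.1285), 16), (np.float64(0.1315), 14), (np.float64(0.1345), 47), (np.float64(0.1375), 51), (np.float64(0.1405), 10), (np.float64(0.1435), 22), (np.float64(0.1465), 27)]
    0.111 658 [ 0.5505 -0.2619  0.1148] [ 0.555  -0.2665] 0.0462
    0.132 113 [ 0.5512 -0.2634  0.1361] [ 0.5552 -0.2662] 0.0201
    0.143 48 [ 0.5554 -0.2662  0.1453] [ 0.5543 -0.2662] 0.0109
tray rect ((0.5785468220710754, 0.2310350090265274), (0.1257673054933548, 0.27051934599876404), 78.84442138671875)
[[-8.91662321e-01  4.52701111e-01  9.93958955e-05]
 [ 4.52701121e-01  8.91662312e-01  1.26447687e-04]
 [-3.13845656e-05  1.57745271e-04 -9.99999987e-01]] [0.28294447 0.55731314 0.20855025]
```

```bash
cat >> h.py <<'E'
def plan(stops,clo,step=55,dth=.17,start=None):
    """stops: list of (x,y,z,yang or None). prints rows; simulates rounding"""
    if start is None:
        o=observe(); p=np.array(o["tool_pos"]);R=np.array(o["ee_rot"])
    else: p,R=start
    from scipy.spatial.transform import Rotation as Ro
    rows=[]
    for s in stops:
        P=np.array(s[:3]); 
        ya=np.arctan2(R[1,1],R[0,1]) if s[3] is None else s[3]
        def tr(ya):
            y=np.array([np.cos(ya),np.sin(ya),0]);z=np.array([0,0,-1.]);return np.stack([np.cross(y,z),y,z],1)
        T=tr(ya)
        rv=Ro.from_matrix(R.T@T).as_rotvec()
        n=max(1,int(np.ceil(np.linalg.norm(P-p)*1000/step)),int(np.ceil(np.linalg.norm(rv)/dth)))
        for i in range(n):
            k=n-i
            d=np.round(R.T@((P-p)/k)*1000,1 if step<20 or k==1 else 0)
            rv=np.round(Ro.from_matrix(R.T@T).as_rotvec()/k,3)
            p=p+R@d/1000; R=R@Ro.from_rotvec(rv).as_matrix()
            rows.append([*d,*rv,clo])
    for i in range(0,len(rows),5):
        print("["+", ".join(f"{v:g}" for r in rows[i:i+5] for v in r)+"]")
    print("end",np.round(p,4))
    return rows
E
python3 -c "
from h import *
plan([(.5,.2,.2,-.2),(.445,-.0165,.17,-.2)],-1)"
```

```text
[-44, -28, 1, 0, -0, 0.163, -1, -48, -20, 1, 0, -0, 0.163, -1, -51, -12, 1, 0, -0, 0.163, -1, -52, -3, 1, 0, -0, 0.162, -1, -52, 5, 1, 0, -0, 0.163, -1]
[-51, 14, 1, 0, -0, 0.162, -1, -48, 21, 1, 0, -0, 0.163, -1, -43.1, 28.9, 1.5, 0, -0, 0.162, -1, -45, -2, 6, 0, -0, 0, -1, -45, -2, 6, 0, -0, 0, -1]
[-44, -2, 6, 0, -0, 0, -1, -45, -2, 6, 0, -0, 0, -1, -44.1, -2.9, 6, 0, -0, 0, -1]
end [ 0.445  -0.0165  0.17  ]
```

Emit:
{"method": "move_arm", "body": {"motion": [-44,-28,1,0,0,0.163,-1,-48,-20,1,0,0,0.163,-1,-51,-12,1,0,0,0.163,-1,-52,-3,1,0,0,0.162,-1,-52,5,1,0,0,0.163,-1]}}

```text
time: 1.42
tool_pos: [0.4183, 0.3295, 0.2033]
ee_rot: [[-0.265, 0.964, 0.001], [0.964, 0.265, 0.001], [0.001, 0.002, -1.0]]
contact_force: [0.8, -0.0, -1.3]
width: 1.003
```

Emit:
{"method": "move_arm", "body": {"motion": [-51,14,1,0,0,0.162,-1,-48,21,1,0,0,0.163,-1,-43,29,1.5,0,0,0.162,-1,-45,-2,6,0,0,0,-1,-45,-2,6,0,0,0,-1]}}

```text
time: 2.05
tool_pos: [0.476, 0.099, 0.1877]
ee_rot: [[0.237, 0.971, 0.005], [0.971, -0.237, 0.002], [0.003, 0.004, -1.0]]
contact_force: [1.3, -0.2, 0.6]
width: 1.002
```

```bash
python3 -c "
from h import *
o=observe();print(o['time'],np.round(o['tool_pos'],4),np.round(o['ee_rot'],3),np.round(o['q'],2))
p,d=camera('top');save('top1',p)
plan([(.44,-.0165,.17,-.2)],-1)"
```

```text
2.05 [0.476  0.099  0.1877] [[ 0.237  0.971  0.005]
 [ 0.971 -0.237  0.002]
 [ 0.003  0.004 -1.   ]] [0.07 0.32 1.92 0.   0.9  0.31]
[-39, -2, 6, 0.001, -0, -0.013, -1, -39, -3, 5, 0.001, -0.001, -0.014, -1, -39, -3.1, 5.8, 0, -0, -0.013, -1]
end [ 0.44   -0.0165  0.17  ]
```

Emit:
{"method": "move_arm", "body": {"motion": [-39,-2,6,0.001,0,-0.013,-1,-39,-3,5,0.001,0,-0.014,-1,-39,-3,6,0,0,-0.013,-1,0,0,0,0,0,0,-1]}}

```text
time: 2.6
tool_pos: [0.4391, -0.0209, 0.1698]
ee_rot: [[0.2, 0.98, 0.002], [0.98, -0.2, 0.001], [0.002, 0.002, -1.0]]
contact_force: [-0.1, 0.9, 0.9]
width: 1.002
```

Run:
```python
from h import *
o=observe();print(o['time'],np.round(o['tool_pos'],4),np.round(o['q'],2))
M=cm('wrist');p,d=camera('wrist');save('w1',p)
w=cloud('wrist',d,M); print(-M[1].T@M[2])
for c,lo in (((.433,-.0165),.029),):
    q=w[(np.hypot(w[...,0]-c[0],w[...,1]-c[1])<.04)&(w[...,2]>lo-.003)&(w[...,2]<.05)]
    if len(q): print(len(q),np.median(q,0),cv2.minEnclosingCircle(q[:,:2].astype(np.float32)))
    print(proj('wrist',(*c,.034),M))
for th in ("large_cap","small_cap","locknut"):
    for r in tip_of("wrist",th)[:5]: print(th,np.round(r["point"],4),round(r["score"],2),np.round(proj("wrist",r["point"],M)))
```

```text
2.6 [ 0.4391 -0.0209  0.1698] [-0.2   0.28  2.04  0.    0.82  0.  ]
[0.45314999 0.04700686 0.33510031]
1374 [ 0.43315745 -0.01591369  0.03162243] ((0.43296167254447937, -0.017090125009417534), 0.022256525233387947)
[313.56693562 176.25391791]
large_cap [0.5982 0.0314 0.0013] 0.97 [459.  95.]
large_cap [ 0.6351 -0.0622  0.0023] 0.96 [499. 174.]
small_cap [ 0.4285 -0.0171 -0.001 ] 0.88 [310. 171.]
locknut [0.5262 0.0185 0.0016] 0.68 [393. 121.]
```

View pics/w1.png

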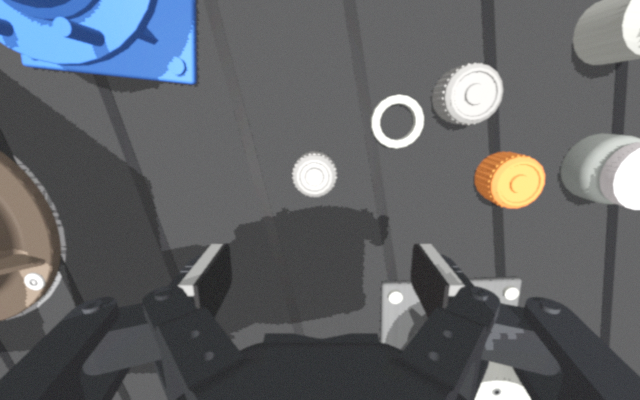

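The wrist view shows the small cap at (314,175), the large one at (472,93) and the orange one at (510,180). The depth centre (0.433, -0.017) matches the top camera, so I'll go down and grip.

```bash
python3 -c "
from h import *
plan([(.433,-.0168,.06,-.2),(.433,-.0168,.004,-.2)],-1,step=40)"
```

```text
[0, -3, 37, 0.001, -0.001, 0.001, -1, 0, -2, 37, 0.001, -0, 0, -1, 0.4, -2.5, 36.1, 0.001, -0.001, 0.001, -1, -0, -0, 28, 0, 0, -0, -1, -0, -0, 28, 0, 0, -0, -1]
end [ 0.433  -0.0168  0.004 ]
```

Emit:
{"method": "move_arm", "body": {"motion": [0,-3,37,0.001,-0.001,0.001,-1,0,-2,37,0.001,0,0,-1,0.4,-2.5,36,0.001,-0.001,0.001,-1,0,0,0,0,0,0,-1]}}

```text
time: 3.3
tool_pos: [0.4355, -0.0134, 0.0586]
ee_rot: [[0.193, 0.981, 0.005], [0.981, -0.193, -0.001], [0.0, 0.005, -1.0]]
contact_force: [-0.0, -0.6, 0.7]
width: 0.998
```

```bash
python3 -c "
from h import *
o=observe();print(np.round(o['tool_pos'],4),np.round(o['qvel'],3),o['contact_force'])
plan([(.433,-.0168,.004,-.2)],-1,step=30)"
```

```text
[ 0.4355 -0.0134  0.0586] [ 0.012 -0.045 -0.034  0.001  0.027  0.001] [-0.04939397 -0.6337203   0.71395208]
[-2, -1, 27, 0.002, -0, 0.003, -1, -1.8, -1, 27.6, 0.003, -0, 0.003, -1]
end [ 0.433  -0.0168  0.004 ]
```

Emit:
{"method": "move_arm", "body": {"motion": [-2,-1.5,27,0.002,0,0.003,-1,-1.8,-1.5,27,0.003,0,0.003,-1,0,0,0,0,0,0,-1]}}

```text
time: 3.68
tool_pos: [0.4353, -0.0155, 0.007]
ee_rot: [[0.196, 0.981, 0.005], [0.981, -0.196, -0.001], [0.0, 0.005, -1.0]]
contact_force: [-0.1, 0.3, 0.8]
width: 1.002
```

```bash
python3 -c "
from h import *
plan([(.433,-.0168,.004,-.2)],-1,step=30)
p,d=camera('wrist');save('w2',p)
print(np.round(observe()['tool_pos'],4))"
```

```text
[-1.8, -2, 3, 0.005, -0, 0.003, -1]
end [ 0.433  -0.0168  0.004 ]
[ 0.4358 -0.0156  0.0078]
```

View pics/w2.png

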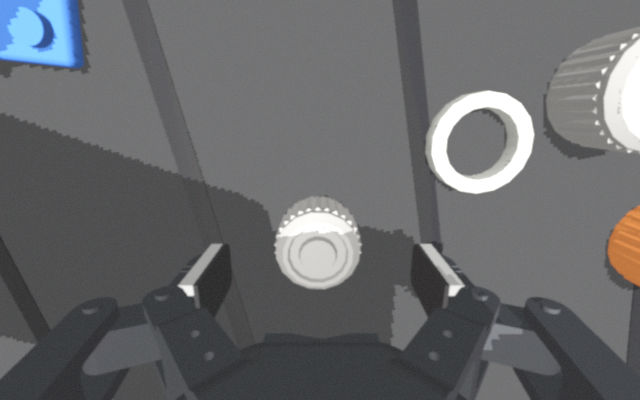

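The cap sits midway between the open pads at (318,250). I'll drop 4 mm more and close.

Emit:
{"method": "move_arm", "body": {"motion": [-1,-1.5,4.5,0.004,0,0.003,-1,0,0,0,0,0,0,0,0,0,0,0,0,0,1,0,0,0,0,0,0,1,0,0,0,0,0,0,1]}}

```text
time: 4.35
tool_pos: [0.4358, -0.0162, 0.0069]
ee_rot: [[0.199, 0.98, 0.008], [0.98, -0.199, -0.001], [0.0, 0.008, -1.0]]
contact_force: [-1.2, 1.2, 5.8]
width: 0.348
```

Emit:
{"method": "move_arm", "body": {"motion": [0,0,0,0,0,0,1,0,0,0,0,0,0,1,0,0,0,0,0,0,1]}}

```text
time: 4.72
tool_pos: [0.4357, -0.0162, 0.007]
ee_rot: [[0.199, 0.98, 0.008], [0.98, -0.199, -0.001], [0.0, 0.008, -1.0]]
contact_force: [-0.3, 0.2, 0.3]
width: 0.343
```

```bash
python3 -c "
from h import *
p,d=camera('wrist');save('w3',p)
o=observe();print(np.round(o['tool_pos'],4),o['width'],o['width']*85)"
```

```text
[ 0.4357 -0.0162  0.007 ] 0.3422040063185574 29.08734053707738
```

View pics/w3.png

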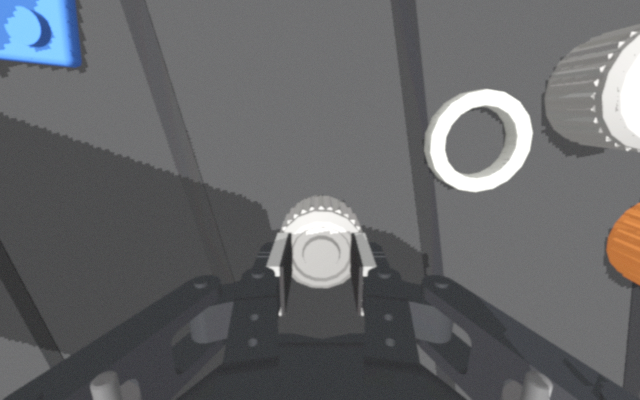

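Run:
```python
from h import *
a=cv2.imread('pics/w3.png')[180:340,230:410]; cv2.imwrite('pics/w3c.png',cv2.resize(a,None,fx=3.7,fy=3.7,interpolation=cv2.INTER_CUBIC))
M=cm('wrist'); p,d=camera('wrist'); w=cloud('wrist',d,M)
for v in range(190,320,10): print(v,[tuple(np.round(w[v,u]*1000).astype(int)) if d[v,u]>0 else None for u in (285,300,320,340,355)])
q=w[(np.hypot(w[...,0]-.433,w[...,1]+.0168)<.03)&(w[...,2]>.0)&(w[...,2]<.04)]
print(cv2.minEnclosingCircle(q[q[:,2]>.025][:,:2].astype(np.float32)))
```

```text
190 [(np.int64(420), np.int64(11), np.int64(0)), (np.int64(429), np.int64(9), np.int64(-1)), (np.int64(440), np.int64(7), np.int64(0)), (np.int64(452), np.int64(4), np.int64(0)), (np.int64(460), np.int64(2), np.int64(0))]
200 [(np.int64(419), np.int64(5), np.int64(0)), (np.int64(427), np.int64(3), np.int64(0)), (np.int64(440), np.int64(5), np.int64(14)), (np.int64(451), np.int64(-2), np.int64(0)), (np.int64(459), np.int64(-4), np.int64(-1))]
210 [(np.int64(417), np.int64(-1), np.int64(0)), (np.int64(428), np.int64(3), np.int64(18)), (np.int64(440), np.int64(4), np.int64(27)), (np.int64(449), np.int64(-1), np.int64(20)), (np.int64(458), np.int64(-10), np.int64(-1))]
220 [(np.int64(419), np.int64(-2), np.int64(15)), (np.int64(429), np.int64(2), np.int64(30)), (np.int64(439), np.int64(0), np.int64(32)), (np.int64(448), np.int64(-3), np.int64(30)), (np.int64(456), np.int64(-10), np.int64(16))]
230 [(np.int64(420), np.int64(-2), np.int64(30)), (np.int64(428), np.int64(-3), np.int64(33)), (np.int64(438), np.int64(-5), np.int64(31)), (np.int64(447), np.int64(-7), np.int64(32)), (np.int64(45
[... 1266 characters left out ...]
), np.int64(-57), np.int64(0)), (np.int64(427), np.int64(-59), np.int64(0)), (np.int64(440), np.int64(-61), np.int64(1)), (np.int64(449), np.int64(-24), np.int64(59))]
300 [(np.int64(420), np.int64(-20), np.int64(64)), (np.int64(413), np.int64(-63), np.int64(1)), (np.int64(425), np.int64(-67), np.int64(0)), (np.int64(438), np.int64(-70), np.int64(-1)), (np.int64(448), np.int64(-28), np.int64(60))]
310 [(np.int64(419), np.int64(-24), np.int64(64)), (np.int64(411), np.int64(-72), np.int64(-1)), (np.int64(424), np.int64(-74), np.int64(0)), (np.int64(437), np.int64(-77), np.int64(0)), (np.int64(446), np.int64(-78), np.int64(0))]
((0.43596646189689636, -0.012484771199524403), 0.02717939019203186)
```

View pics/w3c.png

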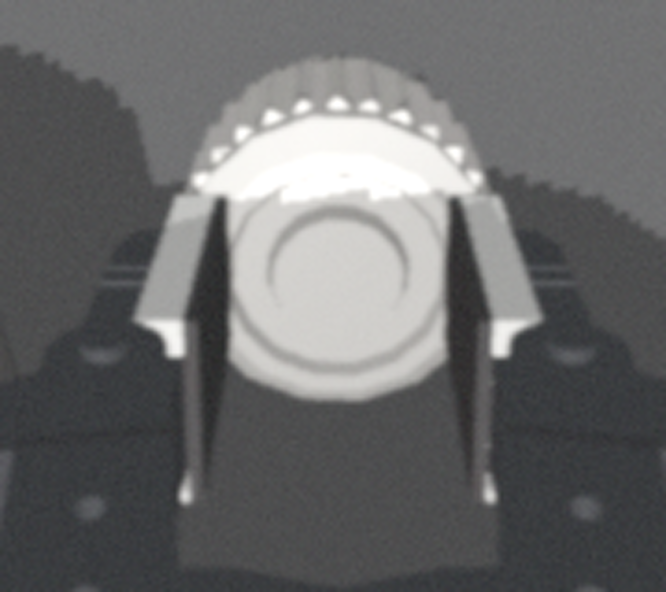

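Run:
```python
from h import *
p,d=camera('scene')
print(proj('scene',(.4357,-.0162,.007)))
cv2.imwrite('pics/s3c.png',cv2.resize(cv2.cvtColor(p,cv2.COLOR_RGB2BGR)[130:270,260:430],None,fx=4.2,fy=4.2,interpolation=cv2.INTER_CUBIC))
print(observe()['contact_force'],observe()['width'])
```

```text
[339.72910114 222.57443739]
[ 0.07049369 -0.01795833  0.23392874] 0.3451058553762196
```

View pics/s3c.png

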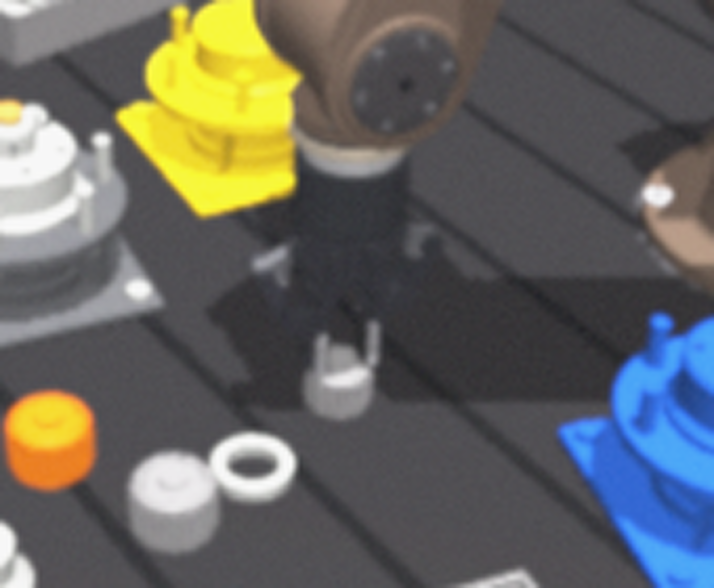

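Run:
```python
from h import *
M=cm('wrist'); p,d=camera('wrist'); w=cloud('wrist',d,M)
o=observe();R=np.array(o['ee_rot']);T=np.array(o['tool_pos'])
l=(w-T)@R*1000
print(M[0][0,0], R.T@(-M[1].T@M[2]-T))
for v in range(226,326,6): print(v,[tuple(np.round(l[v,u]).astype(int).tolist()) if d[v,u]>0 else None for u in (270,276,280,284,288,291,294,300)])
```

```text
303.60075328933635 [ 0.06962518  0.00051022 -0.16516173]
226 [(1, -31, 7), (0, -27, 7), (0, -25, 7), (11, -19, -18), (13, -16, -24), (12, -15, -23), (13, -13, -24), (14, -10, -26)]
232 [(-3, -31, 7), (-3, -27, 7), (6, -21, -15), (9, -18, -21), (10, -16, -25), (10, -15, -25), (11, -13, -26), (11, -10, -26)]
238 [(-8, -31, 7), (11, -21, -34), (11, -19, -34), (11, -17, -34), (11, -15, -34), (7, -15, -24), (8, -13, -26), (6, -10, -24)]
244 [(8, -24, -33), (11, -20, -41), (11, -18, -40), (11, -16, -41), (11, -14, -40), (5, -14, -27), (3, -13, -24), (3, -10, -23)]
250 [(7, -23, -38), (11, -19, -46), (11, -17, -47), (11, -15, -47), (8, -15, -39), (2, -15, -27), (0, -13, -24), (0, -10, -24)]
256 [(11, -21, -52), (11, -18, -52), (11, -17, -52), (11, -15, -53), (5, -15, -41), (-2, -15, -27), (-3, -13, -24), (-4, -10, -23)]
262 [(11, -20, -57), (11, -17, -58), (12, -16, -58), (10, -14, -55), (3, -14, -42), (-3, -14, -31), (-7, -14, -24), (-7, -10, -24)]
268 [(12, -19, -63), (10, -17, -61), (10, -15, -60), (8, -14, -57), (0, -14, -42), (-7, -15, -29), (-9, -13, -26), (-10, -10, -24)]
274 [(13, -
[... 446 characters left out ...]
-10, -14, -45), (-45, -19, 7), (-45, -17, 7), (-45, -13, 7)]
298 [(17, -14, -90), (3, -16, -69), (-3, -16, -60), (-4, -15, -59), (-50, -21, 7), (-50, -19, 8), (-49, -17, 6), (-50, -13, 7)]
304 [(18, -14, -93), (10, -14, -82), (-6, -16, -60), (-6, -14, -60), (-54, -21, 7), (-55, -19, 8), (-54, -17, 7), (-54, -13, 6)]
310 [(16, -13, -94), (17, -12, -94), (-9, -16, -60), (-9, -15, -60), (-60, -22, 8), (-59, -20, 7), (-59, -18, 7), (-59, -14, 7)]
316 [(17, -13, -97), (17, -11, -97), (-64, -27, 7), (-63, -24, 6), (-64, -22, 8), (-64, -20, 8), (-64, -18, 7), (-63, -14, 6)]
322 [(17, -13, -99), (17, -11, -99), (-68, -27, 7), (-69, -24, 7), (-69, -22, 7), (-68, -20, 6), (-69, -18, 7), (-68, -14, 7)]
```

Emit:
{"method": "move_arm", "body": {"motion": [0,0,0,0,0,0,-1,0,0,0,0,0,0,-1,0,0,0,0,0,0,-1,0,0,0,0,0,0,-1]}}

```text
time: 5.42
tool_pos: [0.4358, -0.0162, 0.007]
ee_rot: [[0.199, 0.98, 0.008], [0.98, -0.199, -0.001], [0.0, 0.008, -1.0]]
contact_force: [-0.6, -0.1, 0.3]
width: 0.996
```

```bash
cat > fing.py <<'E'
from h import *
M=cm('wrist'); p,d=camera('wrist'); w=cloud('wrist',d,M)
o=observe();R=np.array(o['ee_rot']);T=np.array(o['tool_pos'])
print(T,o['width'],o['contact_force'])
l=(w-T)@R*1000
for s in (-1,1):
    for y in range(8,60,3):
        m=(s*l[...,1]>y)&(s*l[...,1]<y+3)&(np.abs(l[...,0])<15)&(l[...,2]<-0)&(l[...,2]>-75)
        if m.sum()>5: print(s,y,m.sum(),"z",np.round(np.percentile(l[m][:,2],[0,5,50,95,100])),"x",np.round(np.percentile(l[m][:,0],[0,100])))
E
python3 fing.py
```

```text
[ 0.43576583 -0.01620243  0.00697121] 0.9976952352788591 [-0.88457293 -0.50242606 -0.29678018]
-1 8 333 z [-28. -27. -24. -23. -23.] x [-15.  15.]
-1 11 326 z [-28. -26. -25. -23. -18.] x [-15.  15.]
-1 14 358 z [-27. -27. -25.  -7.  -0.] x [-15.  15.]
-1 17 271 z [-27. -26. -24.  -7.  -0.] x [-15.  14.]
-1 20 102 z [-24. -24. -20.  -5.  -1.] x [-9. 10.]
-1 41 1735 z [-75. -73. -58. -39. -34.] x [-12.  12.]
-1 44 417 z [-75. -74. -65. -44. -40.] x [ 4. 12.]
-1 47 227 z [-74. -73. -60. -43. -40.] x [ 9. 12.]
-1 50 54 z [-75. -67. -57. -46. -45.] x [ 7. 12.]
-1 53 214 z [-68. -66. -57. -44. -41.] x [6. 8.]
-1 56 8 z [-65. -63. -56. -47. -45.] x [6. 7.]
1 8 323 z [-27. -27. -24. -23. -22.] x [-15.  15.]
1 11 336 z [-27. -26. -24. -23. -21.] x [-15.  15.]
1 14 356 z [-27. -26. -25.  -7.  -0.] x [-15.  15.]
1 17 277 z [-27. -26. -24.  -9.  -1.] x [-14.  14.]
1 20 111 z [-24. -24. -22.  -9.  -2.] x [-9. 10.]
1 41 1630 z [-75. -73. -57. -39. -35.] x [-12.  12.]
1 44 449 z [-75. -74. -66. -44. -40.] x [ 3. 12.]
1 47 291 z [-74. -73. -61. -42. -40.] x [ 8. 12.]
1 50 19 z [-75. -75. -65. -46. -42.] x [ 7. 12.]
1 53 220 z [-74. -66. -57. -44. -42.] x [ 6. 11.]
1 56 39 z [-67. -65. -57. -49. -46.] x [6. 7.]
```

```bash
python3 -c "
from h import *
o=observe();print(np.round(o['q'],3),np.round(o['tau'],1),np.round(o['tool_pos'],4))
M=cm('wrist'); p,d=camera('wrist'); save('w4',p)
w=cloud('wrist',d,M)
q=w[(np.hypot(w[...,0]-.433,w[...,1]+.0168)<.03)&(w[...,2]>.028)&(w[...,2]<.04)]
print(cv2.minEnclosingCircle(q[:,:2].astype(np.float32)))
p,d=camera('top'); w=cloud('top',d)
"
```

```text
[-1.890e-01  5.880e-01  2.196e+00  1.000e-03  3.500e-01  1.000e-02] [ -0.  -49.8  -7.9   0.   -0.   -0. ] [ 0.4358 -0.0162  0.007 ]
((0.43516796827316284, -0.01750742271542549), 0.022178890183568)
```

View pics/w4.png

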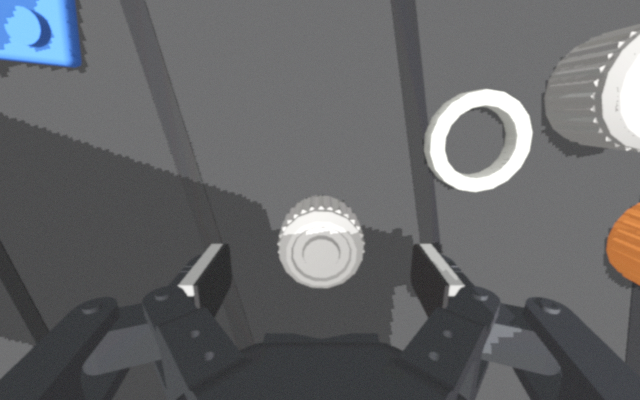

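The open pads measure about 35-39 mm behind the reported TCP, so the closing fingers met the cap's top and not its sides. I'll test whether the arm can go lower.

Emit:
{"method": "move_arm", "body": {"motion": [0,0,6,0,0,0,-1,0,0,0,0,0,0,-1]}}

```text
time: 5.82
tool_pos: [0.4358, -0.0162, 0.0005]
ee_rot: [[0.199, 0.98, 0.008], [0.98, -0.199, -0.001], [0.0, 0.008, -1.0]]
contact_force: [0.1, -0.4, 0.5]
width: 0.996
```

```bash
python3 -c "
from h import *
o=observe();print(np.round(o['q'],3),np.round(o['tau'],1),np.round(o['tool_pos'],4),o['contact_force'])
"
```

```text
[-1.890e-01  6.020e-01  2.199e+00  1.000e-03  3.330e-01  1.000e-02] [ -0.  -49.9  -7.3   0.   -0.1  -0. ] [ 0.4358 -0.0162  0.0005] [ 0.09253605 -0.4385133   0.49848071]
```

Emit:
{"method": "move_arm", "body": {"motion": [-1,-0.5,9,0,0,0,-1,0,0,9,0,0,0,-1,0,0,0,0,0,0,-1]}}

```text
time: 6.2
tool_pos: [0.4351, -0.0172, -0.0191]
ee_rot: [[0.199, 0.98, 0.007], [0.98, -0.199, -0.001], [0.0, 0.007, -1.0]]
contact_force: [-0.3, 0.5, 0.4]
width: 0.999
```

```bash
python3 fing.py; python3 -c "
from h import *
p,d=camera('scene')
cv2.imwrite('pics/s4c.png',cv2.resize(cv2.cvtColor(p,cv2.COLOR_RGB2BGR)[130:270,260:430],None,fx=4.2,fy=4.2,interpolation=cv2.INTER_CUBIC))"
```

```text
[ 0.43518765 -0.01716383 -0.01881859] 1.0016003886918918 [-0.64086928  1.16240924  0.51840175]
-1 8 445 z [-53. -52. -50. -49. -48.] x [-15.  15.]
-1 11 455 z [-53. -52. -51. -49. -47.] x [-15.  15.]
-1 14 491 z [-53. -52. -51. -27. -18.] x [-14.  15.]
-1 17 381 z [-52. -51. -48. -19. -17.] x [-12.  15.]
-1 20 193 z [-49. -48. -28. -18. -18.] x [-6. 15.]
-1 23 177 z [-20. -20. -19. -18. -17.] x [-14.  15.]
-1 26 287 z [-21. -20. -19. -18. -17.] x [-15.  15.]
-1 29 297 z [-20. -20. -19. -18. -17.] x [-15.  15.]
-1 32 301 z [-20. -20. -19. -18. -17.] x [-15.  15.]
-1 35 295 z [-20. -20. -19. -18. -17.] x [-15.  15.]
-1 38 306 z [-21. -20. -19. -18. -17.] x [-15.  15.]
-1 41 1991 z [-74. -73. -54. -19. -17.] x [-15.  15.]
-1 44 730 z [-75. -73. -49. -18. -18.] x [-15.  15.]
-1 47 445 z [-74. -72. -44. -18. -17.] x [-15.  15.]
-1 50 184 z [-75. -64. -19. -18. -17.] x [ 1. 15.]
-1 53 366 z [-68. -66. -49. -18. -17.] x [ 1. 15.]
-1 56 160 z [-61. -47. -19. -18. -18.] x [ 0. 15.]
-1 59 177 z [-21. -20. -19. -18. -18.] x [-3. 15.]
1 8 421 z [-54. -53. -50. -49. -48.] x [-15.  15.]
1 11 450 z
[... 162 characters left out ...]
 -50. -44. -18. -17.] x [-9. 15.]
1 23 156 z [-44. -43. -18. -17. -17.] x [-3. 15.]
1 26 239 z [-20. -19. -18. -17. -17.] x [-15.  15.]
1 29 292 z [-20. -19. -18. -17. -17.] x [-15.  15.]
1 32 303 z [-20. -19. -18. -17. -16.] x [-15.  15.]
1 35 291 z [-20. -19. -18. -17. -17.] x [-15.  15.]
1 38 296 z [-20. -19. -18. -17. -16.] x [-15.  15.]
1 41 1950 z [-74. -72. -54. -18. -17.] x [-15.  15.]
1 44 735 z [-75. -73. -50. -18. -16.] x [-15.  15.]
1 47 504 z [-75. -72. -45. -17. -17.] x [-15.  15.]
1 50 172 z [-75. -67. -18. -17. -17.] x [ 1. 15.]
1 53 373 z [-67. -65. -48. -17. -17.] x [ 1. 15.]
1 56 180 z [-66. -63. -18. -17. -17.] x [ 0. 15.]
1 59 180 z [-20. -20. -19. -18. -16.] x [-4. 15.]
```

View pics/s4c.png

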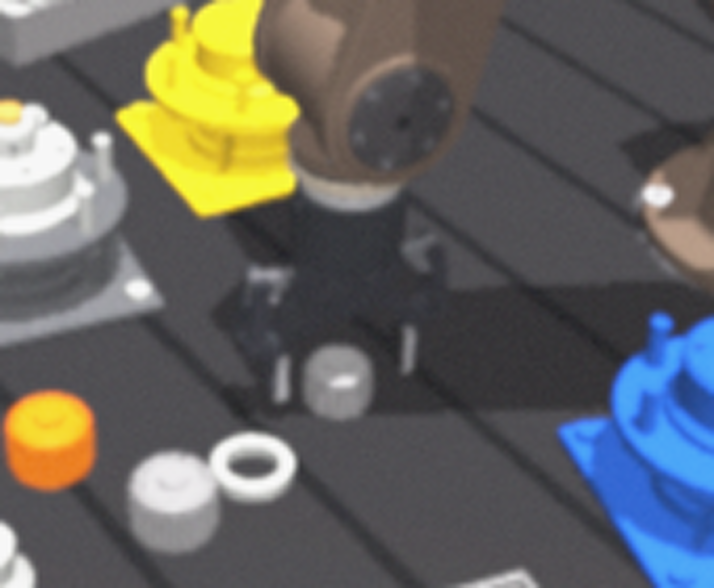

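The pads are now beside the cap, at scene crop (282,385) and (408,350) with the cap at (340,380). I'll close.

Emit:
{"method": "move_arm", "body": {"motion": [0,1,0,0,0,0,0,0,0,0,0,0,0,1,0,0,0,0,0,0,1,0,0,0,0,0,0,1,0,0,0,0,0,0,1]}}

```text
time: 6.92
tool_pos: [0.4366, -0.0174, -0.0176]
ee_rot: [[0.198, 0.98, 0.009], [0.98, -0.198, -0.002], [0.0, 0.009, -1.0]]
contact_force: [0.3, -0.6, -1.8]
width: 0.517
```

Emit:
{"method": "move_arm", "body": {"motion": [0,0,0,0,0,0,1,0,0,0,0,0,0,1]}}

```text
time: 7.18
tool_pos: [0.4366, -0.0174, -0.0177]
ee_rot: [[0.198, 0.98, 0.009], [0.98, -0.198, -0.002], [0.0, 0.009, -1.0]]
contact_force: [-0.1, -0.1, -1.8]
width: 0.516
```

```bash
python3 fing.py; python3 -c "
from h import *
p,d=camera('wrist'); save('w5',p)"
```

```text
[ 0.43660342 -0.0173894  -0.01766607] 0.5106650994654904 [ 0.31169285  0.5729642  -1.43840988]
-1 8 439 z [-53. -51. -49. -48. -47.] x [-15.  15.]
-1 11 444 z [-52. -51. -49. -48. -47.] x [-15.  15.]
-1 14 475 z [-53. -51. -50. -29. -16.] x [-14.  15.]
-1 17 390 z [-51. -50. -48. -17. -16.] x [-13.  15.]
-1 20 927 z [-75. -63. -52. -18. -16.] x [-12.  15.]
-1 23 592 z [-75. -73. -58. -17. -16.] x [-11.  15.]
-1 26 438 z [-75. -73. -54. -17. -16.] x [ 6. 15.]
-1 29 333 z [-75. -74. -49. -17. -16.] x [ 4. 15.]
-1 32 410 z [-75. -73. -41. -17. -16.] x [ 1. 15.]
-1 35 251 z [-75. -74. -18. -17. -16.] x [ 0. 15.]
-1 38 287 z [-75. -74. -18. -17. -16.] x [-2. 15.]
-1 41 324 z [-75. -74. -18. -17. -16.] x [-13.  15.]
-1 44 310 z [-75. -74. -18. -17. -16.] x [-13.  15.]
-1 47 332 z [-75. -74. -18. -17. -16.] x [-15.  15.]
-1 50 315 z [-75. -73. -18. -17. -17.] x [-15.  15.]
-1 53 299 z [-75. -19. -18. -17. -17.] x [-15.  15.]
-1 56 295 z [-20. -19. -18. -17. -17.] x [-15.  15.]
-1 59 303 z [-20. -19. -18. -17. -16.] x [-15.  15.]
1 8 439 z [-53. -51. -49. -48. -46.] x [-15.  15.]
1 11 446 z 
[... 162 characters left out ...]
-62. -50. -17. -16.] x [-12.  15.]
1 23 641 z [-75. -73. -60. -17. -16.] x [-10.  15.]
1 26 483 z [-75. -73. -53. -17. -16.] x [ 6. 15.]
1 29 310 z [-75. -74. -52. -16. -16.] x [ 6. 15.]
1 32 415 z [-75. -73. -44. -16. -16.] x [ 1. 15.]
1 35 265 z [-75. -74. -18. -16. -16.] x [ 0. 15.]
1 38 286 z [-75. -74. -18. -16. -16.] x [-2. 15.]
1 41 324 z [-75. -74. -18. -16. -16.] x [-12.  15.]
1 44 327 z [-75. -74. -17. -16. -15.] x [-12.  15.]
1 47 307 z [-75. -74. -17. -16. -16.] x [-15.  15.]
1 50 313 z [-75. -72. -17. -16. -15.] x [-15.  15.]
1 53 300 z [-75. -18. -17. -16. -15.] x [-15.  15.]
1 56 304 z [-19. -18. -17. -16. -15.] x [-15.  15.]
1 59 289 z [-19. -18. -17. -16. -15.] x [-15.  15.]
```

View pics/w5.png

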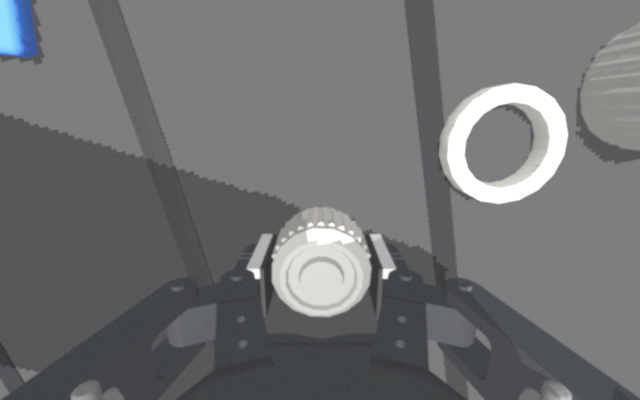

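The cap is gripped between both pads in the picture at (321,275), and the width of 0.51 fits 46 mm. I'll lift it and travel to a hover over the narrow lane.

```bash
python3 -c "
from h import *
plan([(.438,-.015,.06,-.195),(.535,.262,.09,-.195)],1,step=40)"
```

```text
[1, 1, -39, 0.005, -0, -0.002, 1, 1.6, 0.4, -38.6, 0.004, -0, -0.003, 1, 36, 5, -4, 0, -0, 0, 1, 36, 5, -4, 0, -0, 0, 1, 36, 5, -4, 0, -0, 0, 1]
[37, 5, -4, 0, -0, 0, 1, 36, 5, -3, 0, -0, 0, 1, 37, 6, -4, 0, -0, 0, 1, 36, 5, -3, 0, -0, 0, 1, 36.6, 5.6, -3.9, 0, -0, 0, 1]
end [0.535 0.262 0.09 ]
```

Emit:
{"method": "move_arm", "body": {"motion": [1,1,-39,0.005,0,-0.002,1,1.5,0.5,-39,0.004,0,-0.003,1,36,5,-4,0,0,0,1,36,5,-4,0,0,0,1,36,5,-4,0,0,0,1]}}

```text
time: 7.9
tool_pos: [0.4742, 0.089, 0.0749]
ee_rot: [[0.198, 0.98, -0.001], [0.98, -0.198, 0.001], [0.001, -0.002, -1.0]]
contact_force: [-0.2, -0.4, -1.2]
width: 0.515
```

Emit:
{"method": "move_arm", "body": {"motion": [37,5,-4,0,0,0,1,36,5,-3,0,0,0,1,37,6,-4,0,0,0,1,36,5,-3,0,0,0,1,36,5,-4,0,0,0,1]}}

```text
time: 8.52
tool_pos: [0.5363, 0.2683, 0.0932]
ee_rot: [[0.198, 0.98, -0.003], [0.98, -0.198, 0.0], [-0.0, -0.003, -1.0]]
contact_force: [0.0, -0.3, -1.3]
width: 0.513
```

Run:
```python
from h import *
o=observe(); print(o['time'],np.round(o['tool_pos'],4),np.round(o['ee_rot'],3),o['width'],o['contact_force'])
M=cm('wrist'); p,d=camera('wrist'); w=cloud('wrist',d,M); save('w6',p)
np.save('w6d.npy',w)
for th in ('lane_narrow','tray'):
    for r in tip_of('wrist',th)[:2]: print(th,np.round(r['point'],4),r['score'],proj('wrist',r['point'],M))
```

```text
8.525 [0.5363 0.2683 0.0932] [[ 0.198  0.98  -0.003]
 [ 0.98  -0.198  0.   ]
 [-0.    -0.003 -1.   ]] 0.5130944320335302 [ 0.01104146 -0.3055797  -1.26781274]
lane_narrow [0.5365 0.2746 0.0008] 0.71 [319.70015713 183.26719942]
tray [ 0.5753  0.2299 -0.0008] 0.86 [371.25037054 221.46120359]
```

View pics/w6.png

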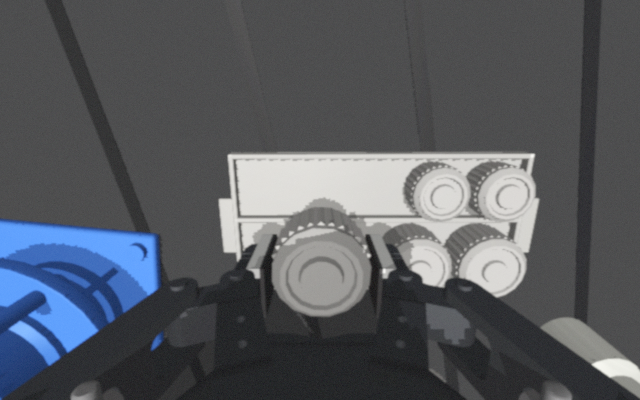

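The small cap is lifted. The narrow lane is the upper one, v 157-214, with the stored small caps at (440,192) and (505,192). I'll measure the lane's walls.

Run:
```python
from h import *
w=np.load('w6d.npy'); p=cv2.imread('pics/w6.png',0)
for u in (250,): print(u,list(zip(range(146,240),p[146:240,u].tolist(),np.round(w[146:240,u,2]*1000).tolist()))[::1])
K,R,t=M=cm('wrist')
def ray(u,v,z):
    dd=R.T@np.array([(u-K[0,2])/K[0,0],(v-K[1,2])/K[1,1],1]); c=-R.T@t
    return c+dd*(z-c[2])/dd[2]
# top edges
pts=[]
g=p.astype(float)
for u in range(235,530,5):
    col=g[145:170,u]; k=np.argmax(np.diff(col[:15])); pts.append(ray(u,145+k+.5,.014)[:2])
pts=np.array(pts); vx,vy,x0,y0=cv2.fitLine(pts.astype(np.float32),cv2.DIST_HUBER,0,.01,.01).ravel()
print('outer edge',vx,vy,x0,y0,'ang',np.arctan2(vy,vx))
n=np.array([-vy,vx]); n*=np.sign(n[1])
e=np.array([x0,y0]); 
# lane centre line = outer edge - (4+25.5)mm
cpt=e-n*.0295
c2=cpt+np.array([vx,vy])*0
o=observe(); T=np.array(o['tool_pos'])[:2]
print('dist tool from lane centre (mm, + = +y side)',(T-cpt)@n*1000,'n',n)
for c in ((.6,.26),(.64,.25)):
    for it in range(3):
        q=w[(np.hypot(w[...,0]-c[0],w[...,1]-c[1])<.027)&(w[...,2]>.034)&(w[...,2]<.045)]
        c,r=cv2.minEnclosingCircle(q[:,:2].astype(np.float32))
    print('stored',c,r,len(q),'off',(np.array(c)-cpt)@n*1000)
```

```text
250 [(146, 79, 0.0), (147, 78, 0.0), (148, 75, -0.0), (149, 78, 0.0), (150, 75, 1.0), (151, 84, -2.0), (152, 105, 4.0), (153, 125, 9.0), (154, 172, 14.0), (155, 212, 13.0), (156, 221, 13.0), (157, 216, 14.0), (158, 196, 13.0), (159, 178, 4.0), (160, 207, 4.0), (161, 220, 4.0), (162, 222, 4.0), (163, 223, 3.0), (164, 222, 4.0), (165, 222, 5.0), (166, 221, 5.0), (167, 221, 3.0), (168, 223, 4.0), (169, 224, 3.0), (170, 221, 3.0), (171, 223, 4.0), (172, 221, 4.0), (173, 221, 5.0), (174, 221, 4.0), (175, 222, 3.0), (176, 221, 4.0), (177, 221, 4.0), (178, 222, 5.0), (179, 222, 4.0), (180, 221, 5.0), (181, 222, 4.0), (182, 222, 4.0), (183, 222, 4.0), (184, 222, 4.0), (185, 221, 3.0), (186, 222, 4.0), (187, 221, 3.0), (188, 221, 4.0), (189, 221, 3.0), (190, 221, 5.0), (191, 221, 3.0), (192, 221, nan), (193, 221, 3.0), (194, 221, 5.0), (195, 221, 5.0), (196, 220, 4.0), (197, 221, 5.0), (198, 220, 3.0), (199, 220, 3.0), (200, 220, 4.0), (201, 220, 3.0), (202, 220, 3.0), (203, 221, 5.0), (204, 220, 5.0), (205, 221, 4.0), (206, 221, 4.0), (207, 219, 3.0), (208, 221, 4.0), (209, 221, 4.0), (210, 
[... 163 characters left out ...]
0), (220, 219, 13.0), (221, 211, 14.0), (222, 196, 4.0), (223, 210, 3.0), (224, 218, 3.0), (225, 219, 4.0), (226, 219, 4.0), (227, 219, 3.0), (228, 219, 3.0), (229, 219, 4.0), (230, 219, 4.0), (231, 218, 4.0), (232, 218, 3.0), (233, 218, 4.0), (234, 218, 3.0), (235, 217, 6.0), (236, 217, 4.0), (237, 217, 2.0), (238, 217, 5.0), (239, 218, 4.0)]
outer edge 0.98066884 -0.1956748 0.59902847 0.2907322 ang -0.1969455
dist tool from lane centre (mm, + = +y side) -4.756810807171121 n [0.1956748  0.98066884]
stored (0.6283025741577148, 0.25501230359077454) 0.02135542221367359 2037 off 0.19882114978564402
stored (0.6400153636932373, 0.2500241994857788) 0.027085576206445694 2020 off -2.4009593007470187
```

Run:
```python
from h import *
w=np.load('w6d.npy'); K,R,t=M=cm('wrist')
def ray(u,v,z):
    dd=R.T@np.array([(u-K[0,2])/K[0,0],(v-K[1,2])/K[1,1],1]); c=-R.T@t
    return c+dd*(z-c[2])/dd[2]
n=np.array([.1957,.9807]); a=np.array([.9807,-.1957]); o=observe(); T=np.array(o['tool_pos']);Rt=np.array(o['ee_rot'])
for u,v in ((250,153.7),(250,158.3),(250,217.3),(250,221.5),(440,154)): print(u,v,(ray(u,v,.014)[:2]-np.array([.59903,.29073]))@n*1000)
b=np.array([.599,.2907])-n*.0295
q=w[(w[...,2]>.034)&(w[...,2]<.043)&(np.abs((w[...,:2]-b)@n)<.03)&((w[...,:2]-b)@a<.2)]
s=(q[:,:2]-b); print('stored along',np.histogram(s@a*1000,bins=np.arange(-80,120,8)),'y range',np.percentile(s@n*1000,[1,99]))
l=(w-T)@Rt*1000
m=(np.hypot(l[...,0],l[...,1])<30)&(l[...,2]<-40)&(l[...,2]>-56)&(np.abs(l[...,1])<18)
q=l[m]; print(len(q),np.percentile(q,[1,50,99],axis=0))
print('tool along',(T[:2]-b)@a*1000,(T[:2]-b)@n*1000)
```

```text
250 153.7 -0.16172961523164875
250 158.3 -3.8914453637701816
250 217.3 -54.656888505286155
250 221.5 -58.49137488140706
440 154 -0.4003323572467996
stored along (array([  0,   0,   0,   0,   0,   0,   0,   0,   0,   0,   0,  13, 333,
       492, 510, 414, 272,   3, 265, 461, 528, 430, 329,  15]), array([-80, -72, -64, -56, -48, -40, -32, -24, -16,  -8,   0,   8,  16,
        24,  32,  40,  48,  56,  64,  72,  80,  88,  96, 104, 112])) y range [-18.80060138  19.07291873]
6880 [[-18.3253269  -17.34243013 -52.5516121 ]
 [  4.23802987   0.19028781 -49.62342682]
 [ 21.29816973  17.46473272 -41.29399347]]
tool along -57.26179993709397 -4.719854304677255
```

Run:
```python
from h import *
w=np.load('w6d.npy'); o=observe(); T=np.array(o['tool_pos']);Rt=np.array(o['ee_rot'])
l=(w-T)@Rt*1000
for z0 in (-48,-47,-45):
    m=(np.hypot(l[...,0],l[...,1])<30)&(l[...,2]<z0)&(l[...,2]>-56)&(np.abs(l[...,1])<17)
    q=l[m]; print(z0,len(q),cv2.minEnclosingCircle(q[:,:2].astype(np.float32)))
    s=q[np.abs(q[:,1])<3]; print(s[:,0].min(),s[:,0].max(),np.median(q[:,2]))
plan([(.5363+.0037*.196+.001,.2683+.0037*.98,.03,-.197),(.5363+.0037*.196+.001,.2683+.0037*.98,-.011,-.197)],1,step=25)
```

```text
-48 5535 ((0.24522213637828827, 0.5024107098579407), 21.391881942749023)
-20.51959715908244 20.79813309311367 -50.138566203394966
-47 5996 ((-0.13507747650146484, 0.461639940738678), 21.9818058013916)
-22.033548063811903 21.763394235483343 -49.939679832488984
-45 6235 ((-0.5168806910514832, 0.7082099914550781), 22.403039932250977)
-22.709192630967827 21.778292158635423 -49.83029917190269
[1, 0, 21, -0.001, -0, 0, 1, 1, 1, 21, -0.001, -0, 0, 1, 1.9, 0.2, 21, -0, -0, 0, 1, -0, 0, 21, -0, -0, 0, 1, -0.1, 0, 20, -0, -0, 0, 1]
end [ 0.538   0.2719 -0.011 ]
```

Emit:
{"method": "move_arm", "body": {"motion": [1.5,0,22,-0.001,0,0,1,1.5,0,22,-0.001,0,0,1,1.6,0,22,0,0,0,1,0,0,13,0,0,0,1,0,0,0,0,0,0,1]}}

```text
time: 9.3
tool_pos: [0.5352, 0.2694, 0.0114]
ee_rot: [[0.198, 0.98, -0.003], [0.98, -0.198, -0.001], [-0.002, -0.003, -1.0]]
contact_force: [0.4, 0.4, -1.2]
width: 0.514
```

Run:
```python
from h import *
o=observe(); T=np.array(o['tool_pos']);Rt=np.array(o['ee_rot']); print(T,Rt[:,2],o['contact_force'])
M=cm('wrist'); p,d=camera('wrist'); w=cloud('wrist',d,M); save('w7',p)
n=np.array([.1957,.9807]); a=np.array([.9807,-.1957]);b=np.array([.599,.2907])-n*.0295
print('tool along',(T[:2]-b)@a*1000,(T[:2]-b)@n*1000)
g=cv2.imread('pics/w7.png',0)
for u in (215,225): print(g[120:170,u].tolist())
```

```text
[0.53517962 0.26939333 0.01142487] [-0.00292553 -0.0011055  -0.99999511] [ 0.39995969  0.39226666 -1.15920423]
tool along -58.41892853607625 -3.883004849463222
[79, 77, 78, 79, 77, 79, 78, 79, 77, 80, 75, 76, 76, 74, 75, 77, 77, 77, 77, 78, 78, 77, 78, 79, 76, 78, 76, 76, 79, 80, 78, 78, 75, 75, 77, 79, 77, 80, 79, 77, 73, 78, 76, 78, 79, 82, 79, 75, 78, 80]
[68, 64, 67, 64, 69, 72, 71, 76, 74, 76, 77, 77, 79, 80, 76, 80, 83, 78, 77, 77, 78, 76, 78, 76, 76, 82, 79, 78, 78, 77, 80, 79, 76, 74, 77, 78, 75, 76, 78, 77, 77, 75, 78, 79, 77, 79, 79, 75, 74, 77]
```

View pics/w7.png

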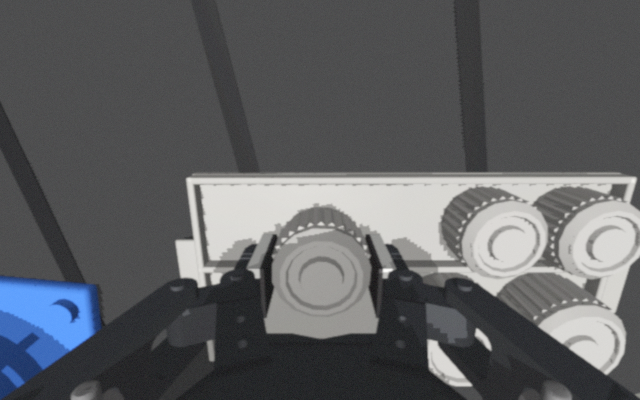

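Emit:
{"method": "move_arm", "body": {"motion": [4.5,0,0,0,0,0,1,0,0,0,0,0,0,1]}}

```text
time: 9.6
tool_pos: [0.5371, 0.2743, 0.0135]
ee_rot: [[0.198, 0.98, -0.0], [0.98, -0.198, -0.0], [-0.0, -0.0, -1.0]]
contact_force: [-0.2, 0.4, -1.0]
width: 0.515
```

```bash
cat > lane.py <<'E'
from h import *
o=observe(); T=np.array(o['tool_pos']);Rt=np.array(o['ee_rot']); print(T,Rt[:,2],o['contact_force'])
n=np.array([.1957,.9807]); a=np.array([.9807,-.1957]);b=np.array([.599,.2907])-n*.0295
print('tool along',(T[:2]-b)@a*1000,(T[:2]-b)@n*1000)
E
python3 lane.py
python3 - <<'E'
from h import *
M=cm('wrist'); p,d=camera('wrist'); save('w8',p); K,R,t=M; g=cv2.cvtColor(p,cv2.COLOR_RGB2GRAY).astype(float)
def ray(u,v,z):
    dd=R.T@np.array([(u-K[0,2])/K[0,0],(v-K[1,2])/K[1,1],1]); c=-R.T@t
    return c+dd*(z-c[2])/dd[2]
n=np.array([.1957,.9807]);b=np.array([.599,.2907])-n*.0295
for u in (230,280,330,400):
    k=150+np.argmax(np.diff(g[150:205,u])); print(u,k,g[k-2:k+12,u].astype(int).tolist(),(ray(u,k+.5,.014)[:2]-b)@n*1000)
E
```

```text
[0.53714263 0.27426765 0.0134656 ] [-4.37644289e-05 -4.61176278e-05 -9.99999998e-01] [-0.20093218  0.39791291 -1.01240031]
tool along -57.44770849201583 1.281400297543214
230 185 [123, 117, 141, 192, 214, 216, 217, 213, 201, 187, 206, 217, 219, 220] 29.24944824047728
280 185 [123, 119, 147, 193, 215, 217, 214, 211, 199, 189, 197, 215, 221, 221] 29.18611587029384
330 185 [114, 119, 152, 195, 214, 216, 214, 210, 197, 195, 211, 220, 221, 220] 29.122806491905955
400 185 [115, 123, 158, 198, 214, 214, 214, 211, 206, 194, 194, 208, 214, 214] 29.034211964547108
```

Emit:
{"method": "move_arm", "body": {"motion": [-1.7,0,10,0,0,0,1,0,0,0,0,0,0,1]}}

```text
time: 9.9
tool_pos: [0.5368, 0.2725, 0.0032]
ee_rot: [[0.198, 0.98, 0.0], [0.98, -0.198, 0.0], [0.0, 0.0, -1.0]]
contact_force: [0.2, -0.6, -0.7]
width: 0.511
```

```bash
python3 lane.py
```

```text
[0.53675285 0.27245164 0.00317578] [ 4.50890288e-04  1.08459839e-04 -9.99999892e-01] [ 0.18592905 -0.61164288 -0.74917875]
tool along -57.474580010527575 -0.5758381481375526
```

Centred to under 1 mm, allowing for the 0.4 mm bias. Lowering about 17 mm to the floor.

Emit:
{"method": "move_arm", "body": {"motion": [0,0,10,0,0,0,1,0,0,5,0,0,0,1,0,0,0,0,0,0,1]}}

```text
time: 10.28
tool_pos: [0.5366, 0.2723, -0.0133]
ee_rot: [[0.198, 0.98, -0.0], [0.98, -0.198, -0.0], [-0.0, -0.0, -1.0]]
contact_force: [0.3, 0.1, -1.0]
width: 0.509
```

```bash
python3 lane.py
```

```text
[ 0.5365811   0.27234452 -0.01332068] [-2.27265567e-04 -1.17884517e-04 -9.99999967e-01] [ 0.27645083  0.10440738 -1.02973363]
tool along -57.62204422522497 -0.7145027982156604
```

Emit:
{"method": "move_arm", "body": {"motion": [0.4,0,1.5,0,0,0,1,0,0,0,0,0,0,1]}}

```text
time: 10.52
tool_pos: [0.5369, 0.2725, -0.0134]
ee_rot: [[0.197, 0.98, 0.0], [0.98, -0.197, -0.0], [-0.0, 0.0, -1.0]]
contact_force: [1.1, -0.1, -1.0]
width: 0.516
```

```bash
python3 lane.py
```

```text
[ 0.53685024  0.27253643 -0.01335896] [ 4.16129338e-04 -2.82191020e-04 -9.99999874e-01] [ 1.10719234 -0.14113386 -0.97032461]
tool along -57.395657324191376 -0.4736290047692271
```

Emit:
{"method": "move_arm", "body": {"motion": [0,0,2,0,0,0,1,0,0,1,0,0,0,1]}}

```text
time: 10.78
tool_pos: [0.537, 0.2727, -0.0137]
ee_rot: [[0.197, 0.98, 0.002], [0.98, -0.197, 0.0], [0.0, 0.002, -1.0]]
contact_force: [-4.2, -3.0, 10.7]
width: 0.515
```

```bash
python3 lane.py
```

```text
[ 0.5370175   0.27267055 -0.01371655] [ 1.82237427e-03  1.39413738e-04 -9.99998330e-01] [-4.15679853 -3.03952912 10.69701545]
tool along -57.257877847398206 -0.3093656738780035
```

On the floor at the expected height, pressing 10 N. Releasing and rising.

Emit:
{"method": "move_arm", "body": {"motion": [0,0,0,0,0,0,-0.5,0,0,0,0,0,0,-0.5,0,0,0,0,0,0,-0.5]}}

```text
time: 11.15
tool_pos: [0.5374, 0.2729, -0.0135]
ee_rot: [[0.197, 0.98, 0.003], [0.98, -0.197, 0.001], [0.001, 0.003, -1.0]]
contact_force: [-0.4, -0.2, 1.2]
width: 0.75
```

Emit:
{"method": "move_arm", "body": {"motion": [0,0,-25,0,0,0,-0.5,0,0,-40,0,0,0,-0.5,0,0,-40,0,0,0,-1,0,0,-30,0,0,0,-1,0,0,0,0,0,0,-1]}}

```text
time: 11.78
tool_pos: [0.5368, 0.2728, 0.124]
ee_rot: [[0.197, 0.98, 0.001], [0.98, -0.197, -0.0], [-0.0, 0.001, -1.0]]
contact_force: [0.0, -0.1, 0.1]
width: 1.005
```

Run:
```python
from h import *
o=observe(); T=np.array(o['tool_pos']);Rt=np.array(o['ee_rot']); print(o['time'],T,o['contact_force'])
M=cm('wrist'); p,d=camera('wrist'); w=cloud('wrist',d,M); save('w9',p)
n=np.array([.1957,.9807]); a=np.array([.9807,-.1957]);b=np.array([.599,.2907])-n*.0295
c=np.array([.537,.2727])
for lo in (.033,.03):
    q=w[(np.hypot(w[...,0]-c[0],w[...,1]-c[1])<.03)&(w[...,2]>lo)&(w[...,2]<.045)]
    cc,r=cv2.minEnclosingCircle(q[:,:2].astype(np.float32)); print(cc,r,len(q),np.median(q[:,2]),(np.array(cc)-b)@n*1000,(np.array(cc)-b)@a*1000)
```

```text
11.775 [0.53684036 0.27276865 0.1239554 ] [ 0.04642844 -0.07076814  0.09338491]
(0.5365940928459167, 0.2723168432712555) 0.021838687360286713 1791 0.03578201370901468 -0.7391039239338375 -57.60388937419412
(0.5363832116127014, 0.2722896337509155) 0.02213328890502453 1882 0.03566134551605282 -0.8070577578714824 -57.80537569647786
```

View pics/w9.png

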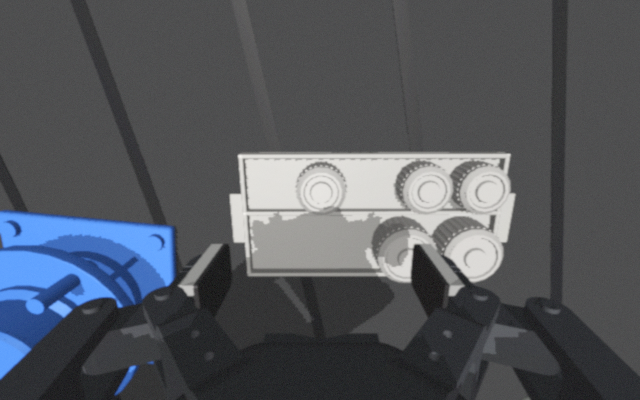

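The small cap stands upright in the narrow lane at (321,190), in line with (425,190) and (482,188), -0.8 mm off the centre line. Now for the large cap.

Run:
```python
from h import *
plan([(.596,.02,.12,-1.40)],-1,step=50)
```

```text
[-29, 14, 0, -0, 0, 0.15, -1, -27, 18, 0, -0, 0, 0.15, -1, -24, 22, 0, -0, 0, 0.15, -1, -21, 25, 1, 0, 0, 0.15, -1, -17, 28, 0, 0, 0, 0.15, -1]
[-12, 30, 1, 0, 0.001, 0.15, -1, -8, 31, 0, 0, 0, 0.151, -1, -3.5, 32.4, 0.7, 0, 0.001, 0.15, -1]
end [0.596 0.02  0.12 ]
```

Emit:
{"method": "move_arm", "body": {"motion": [-29,14,0,0,0,0.15,-1,-27,18,0,0,0,0.15,-1,-24,22,0,0,0,0.15,-1,-21,25,1,0,0,0.15,-1,-17,28,0,0,0,0.15,-1]}}

```text
time: 12.45
tool_pos: [0.5709, 0.1112, 0.1141]
ee_rot: [[0.824, 0.567, -0.012], [0.567, -0.824, -0.003], [-0.011, -0.004, -1.0]]
contact_force: [-0.8, 0.1, 0.2]
width: 0.997
```

Emit:
{"method": "move_arm", "body": {"motion": [-12,30,1,0,0,0.15,-1,-8,31,0,0,0,0.15,-1,-3.5,32,0.7,0,0,0.15,-1,0,0,0,0,0,0,-1]}}

```text
time: 12.95
tool_pos: [0.5884, 0.0115, 0.1056]
ee_rot: [[0.991, 0.133, -0.021], [0.133, -0.991, -0.002], [-0.021, -0.001, -1.0]]
contact_force: [-0.8, 0.2, -0.6]
width: 1.0
```

Run:
```python
from h import *
o=observe(); T=np.array(o['tool_pos']);print(o['time'],T,np.round(o['q'],3),o['contact_force'])
M=cm('wrist'); p,d=camera('wrist'); w=cloud('wrist',d,M); save('w10',p)
c=np.array([.596,.032])
for lo in (.037,.034,.03):
    q=w[(np.hypot(w[...,0]-c[0],w[...,1]-c[1])<.034)&(w[...,2]>lo)&(w[...,2]<.05)]
    if len(q): cc,r=cv2.minEnclosingCircle(q[:,:2].astype(np.float32)); print(cc,r,len(q),np.median(q[:,2]))
print(proj('wrist',(*c,.04),M))
plan([(.596,.032,.05,-1.4)],-1,step=40)
```

```text
12.95 [0.58840817 0.0115011  0.10564487] [-0.091  0.567  1.74  -0.005  0.855  1.35 ] [-0.78993063  0.16341685 -0.63986527]
(0.5972175002098083, 0.03133038058876991) 0.02561931125819683 2053 0.038313133012729976
(0.5968063473701477, 0.03126169368624687) 0.027146754786372185 3405 0.037324299543499764
(0.5975111722946167, 0.031226009130477905) 0.028027499094605446 3510 0.03727751826758513
[296.06195901 185.20993123]
[6, -9, 28, -0.001, 0.011, -0.017, -1, 5.5, -9.1, 27.5, -0, 0.011, -0.017, -1]
end [0.596 0.032 0.05 ]
```

View pics/w10.png

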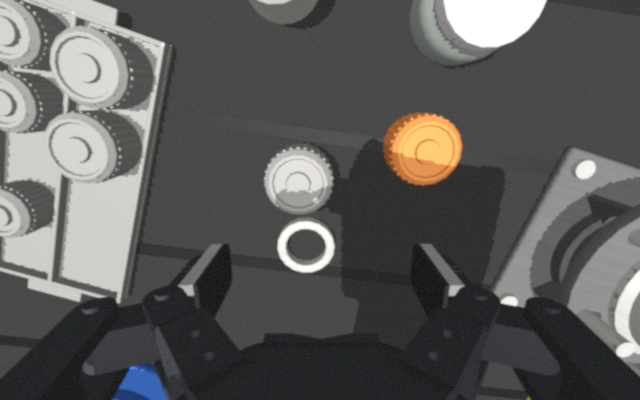

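The bare aluminium large cap is at (298,182), measured (0.597, 0.0313) with its top at 38 mm. The orange look-alike at (423,148) and the locknut at (305,246) stay out of the jaw line. Descending.

Emit:
{"method": "move_arm", "body": {"motion": [6,-10,25,0,0.012,-0.018,-1,6,-10,25,0,0.012,-0.018,-1,0,0,0,0,0,0,-1]}}

```text
time: 13.38
tool_pos: [0.595, 0.0369, 0.0525]
ee_rot: [[0.984, 0.179, -0.0], [0.179, -0.984, 0.002], [0.0, -0.002, -1.0]]
contact_force: [0.0, 0.2, -0.3]
width: 1.003
```

Run:
```python
from h import *
o=observe(); T=np.array(o['tool_pos']);print(o['time'],T,np.round(o['ee_rot'],3),o['contact_force'])
M=cm('wrist'); p,d=camera('wrist'); w=cloud('wrist',d,M); save('w11',p)
c=np.array([.597,.0313])
for lo in (.034,.03):
    q=w[(np.hypot(w[...,0]-c[0],w[...,1]-c[1])<.034)&(w[...,2]>lo)&(w[...,2]<.05)]
    if len(q): cc,r=cv2.minEnclosingCircle(q[:,:2].astype(np.float32)); print(cc,r,len(q),np.median(q[:,2]))
plan([(.597,.0313,.02,-1.4)],-1,step=40)
```

```text
13.375 [0.59501951 0.03687815 0.05247032] [[ 0.984  0.179 -0.   ]
 [ 0.179 -0.984  0.002]
 [ 0.    -0.002 -1.   ]] [ 0.02612759  0.19987201 -0.32325011]
(0.5969666838645935, 0.03109108842909336) 0.027146749198436737 5127 0.037316071980911726
(0.5972994565963745, 0.031274594366550446) 0.028148578479886055 5313 0.03724837365917564
[0.5, 5.4, 33.5, -0.002, -0.002, 0.009, -1]
end [0.597  0.0313 0.02  ]
```

Emit:
{"method": "move_arm", "body": {"motion": [1,5.5,30,0,0,0,-1,0,0,0,0,0,0,-1]}}

```text
time: 13.68
tool_pos: [0.5981, 0.0317, 0.0249]
ee_rot: [[0.984, 0.181, 0.003], [0.181, -0.984, 0.002], [0.003, -0.001, -1.0]]
contact_force: [-0.6, -0.2, 0.3]
width: 1.0
```

```bash
python3 -c "
from h import *
plan([(.597,.0313,-.014,-1.4)],-1,step=20)"
```

```text
[-1, 0, 19, -0.001, -0.002, 0.005, -1, -0.3, 0.2, 19.9, -0, -0.001, 0.006, -1]
end [ 0.597   0.0313 -0.014 ]
```

Emit:
{"method": "move_arm", "body": {"motion": [-0.7,0,18,0,-0.002,0.005,-1,-0.3,0.2,20,0,-0.001,0.005,-1,0,0,0,0,0,0,-1]}}

```text
time: 14.05
tool_pos: [0.5982, 0.0315, -0.0129]
ee_rot: [[0.985, 0.17, 0.003], [0.17, -0.985, 0.001], [0.003, -0.001, -1.0]]
contact_force: [-0.1, 0.2, 0.1]
width: 0.998
```

Run:
```python
from h import *
o=observe(); T=np.array(o['tool_pos']);Rt=np.array(o['ee_rot']);print(o['time'],T,np.round(Rt[:,2],3),o['contact_force'])
M=cm('wrist'); p,d=camera('wrist'); w=cloud('wrist',d,M); save('w12',p)
```

```text
14.05 [ 0.59821438  0.03148778 -0.01294774] [ 0.003  0.001 -1.   ] [-0.12471203  0.18207206  0.0575875 ]
```

View pics/w12.png

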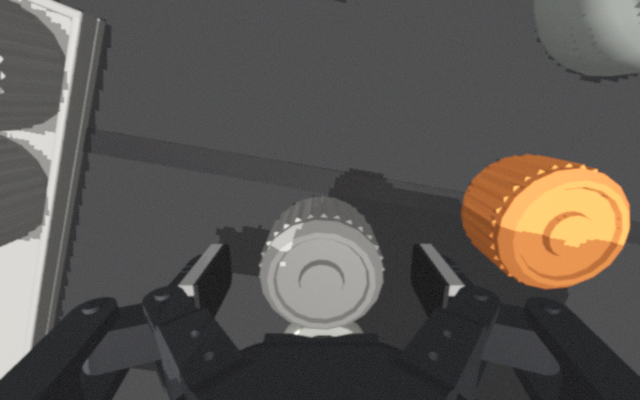

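The large cap is centred between the pads at (321,275), and the orange cap is clear on the right. Closing.

Emit:
{"method": "move_arm", "body": {"motion": [-1,0,0,0,-0.002,0,0.2,0,0,0,0,0,0,1,0,0,0,0,0,0,1,0,0,0,0,0,0,1,0,0,0,0,0,0,1]}}

```text
time: 14.72
tool_pos: [0.5981, 0.0313, -0.0107]
ee_rot: [[0.985, 0.171, 0.003], [0.171, -0.985, 0.001], [0.003, -0.0, -1.0]]
contact_force: [-0.1, 0.2, -1.9]
width: 0.634
```

Emit:
{"method": "move_arm", "body": {"motion": [0,0,-30,0,0,0,1,0,0,-30,0,0,0,1,0,0,0,0,0,0,1]}}

```text
time: 15.1
tool_pos: [0.5975, 0.0313, 0.0499]
ee_rot: [[0.985, 0.171, 0.002], [0.171, -0.985, 0.001], [0.002, -0.0, -1.0]]
contact_force: [0.5, 0.7, -3.0]
width: 0.631
```

Run:
```python
from h import *
o=observe(); T=np.array(o['tool_pos']);Rt=np.array(o['ee_rot']);print(o['time'],T,np.round(Rt,4),o['contact_force'],o['width'])
M=cm('wrist'); p,d=camera('wrist'); w=cloud('wrist',d,M); save('w13',p)
l=(w-T)@Rt*1000
for z0 in (-50,-48,-46):
    m=(np.hypot(l[...,0],l[...,1])<35)&(l[...,2]<z0)&(l[...,2]>-60)&(np.abs(l[...,1])<20)
    q=l[m]; print(z0,len(q),cv2.minEnclosingCircle(q[:,:2].astype(np.float32)),np.median(q[:,2]))
    s=q[np.abs(q[:,1])<3]; print(s[:,0].min(),s[:,0].max())
plan([(.57,-.2,.17,-1.4),(.555,-.266,.17,-1.4)],1,step=45)
```

```text
15.1 [0.59749234 0.03126586 0.04985188] [[ 9.854e-01  1.705e-01  1.700e-03]
 [ 1.705e-01 -9.854e-01  7.000e-04]
 [ 1.800e-03 -4.000e-04 -1.000e+00]] [ 0.51248583  0.6805105  -3.01907997] 0.6307043561084584
-50 1814 ((0.10790014266967773, -0.13991928100585938), 23.630321502685547) -50.6476447510776
-23.276774420686248 23.36995584275336
-48 5514 ((0.1536426544189453, 0.10010337829589844), 25.382946014404297) -49.32973939699352
-24.983153379346085 24.772201016128907
-46 8813 ((-0.3573547601699829, 0.18438734114170074), 26.95119857788086) -48.374463535671005
-27.169322034496666 26.44213733546884
[-11, 37, -20, -0, 0, 0, 1, -11, 37, -20, -0, 0, 0, 1, -11, 37, -20, -0, 0, 0, 1, -11, 37, -21, -0, 0, 0, 1, -11, 38, -20, -0, 0, 0, 1]
[-10.8, 37.2, -20.6, -0.001, 0, 0.001, 1, -13, 31, 0, 0, 0, -0, 1, -13, 31.5, 0, 0, 0, -0, 1]
end [ 0.555 -0.266  0.17 ]
```

View pics/w13.png

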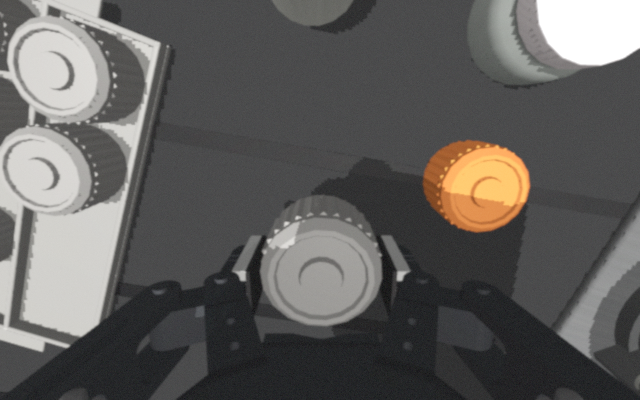

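Lifted and centred in the tool frame (0.1 mm), with its rim 10.7 mm above the TCP. I'll hover short of the hub so that the wrist camera sees the nose.

Run:
```python
from h import *
plan([(.52,-.15,.17,-1.4),(.475,-.280,.175,-1.4)],1,step=45)
```

```text
[-18, 28, -20, -0, 0, 0, 1, -18, 27, -20, -0, 0, 0, 1, -18, 28, -20, -0, 0, 0, 1, -18, 27, -21, -0, 0, 0, 1, -17, 28, -20, -0, 0, 0, 1]
[-17.6, 27.5, -20.5, -0.001, 0, 0.001, 1, -17, 30, -1, 0, 0, -0, 1, -16, 30, -1, 0, 0, -0, 1, -17, 30, -2, 0, 0, -0, 1, -16.4, 30.4, -1, 0, 0, -0, 1]
end [ 0.475 -0.28   0.175]
```

Emit:
{"method": "move_arm", "body": {"motion": [-18,28,-20,0,0,0,1,-18,27,-20,0,0,0,1,-18,28,-20,0,0,0,1,-18,27,-21,0,0,0,1,-17,28,-20,0,0,0,1]}}

```text
time: 15.78
tool_pos: [0.5287, -0.1219, 0.1435]
ee_rot: [[0.985, 0.174, -0.012], [0.174, -0.985, 0.004], [-0.011, -0.006, -1.0]]
contact_force: [0.1, 0.1, -1.7]
width: 0.635
```

Emit:
{"method": "move_arm", "body": {"motion": [-18,27,-20,0,0,0,1,-17,30,-1,0,0,0,1,-16,30,-1,0,0,0,1,-17,30,-2,0,0,0,1,-16,30,-1,0,0,0,1]}}

```text
time: 16.4
tool_pos: [0.4684, -0.2858, 0.1636]
ee_rot: [[0.985, 0.174, -0.018], [0.174, -0.985, 0.007], [-0.017, -0.01, -1.0]]
contact_force: [0.2, -0.3, -1.7]
width: 0.633
```

```bash
cat > hub.py <<'E'
from h import *
import sys
o=observe(); T=np.array(o['tool_pos']);Rt=np.array(o['ee_rot']);print(o['time'],T,np.round(Rt,4)[:,1:],o['contact_force'],o['width'],np.round(o['q'],2))
M=cm('wrist'); p,d=camera('wrist'); w=cloud('wrist',d,M); save(sys.argv[1],p); np.save('hubw.npy',w)
c=np.array([.555,-.266])
rr=np.hypot(w[...,0]-c[0],w[...,1]-c[1])
for nm,lo,hi,rad in (('seat',.112,.12,.05),('nose',.134,.142,.026),('pad',.1435,.152,.02)):
    q=w[(rr<rad)&(w[...,2]>lo)&(w[...,2]<hi)]
    if len(q)>5: cc,r=cv2.minEnclosingCircle(q[:,:2].astype(np.float32)); print(nm,np.round(cc,4),round(r,4),len(q),np.median(q,0))
for r in tip_of('wrist','nose_top')[:2]: print(np.round(r['point'],4),r['score'])
E
python3 hub.py w14
```

```text
16.4 [ 0.46840214 -0.28579526  0.16360402] [[ 0.174  -0.0181]
 [-0.9847  0.0072]
 [-0.0102 -0.9998]] [ 0.22575506 -0.30062459 -1.66680209] 0.6333754169698582 [-0.67  0.44  1.79 -0.01  0.93  0.73]
seat [ 0.5557 -0.267 ] 0.046 12221 [ 0.55849102 -0.26706728  0.11567971]
nose [ 0.5556 -0.267 ] 0.0198 2342 [ 0.55550821 -0.26749761  0.13726272]
pad [ 0.5556 -0.2668] 0.011 1234 [ 0.55572011 -0.26708861  0.14654475]
```

View pics/w14.png

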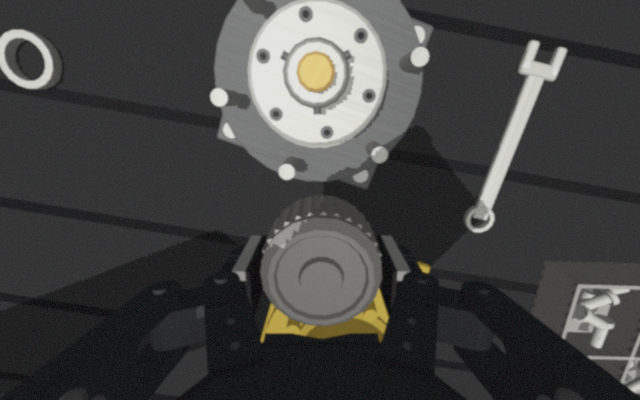

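The dark steel hub's seat, nose and spring pad fits agree on centre (0.5556, -0.2669). The brass pad is at (315,70) and a pin shows at (318,110). Moving over it.

Run:
```python
from h import *
plan([(.5556,-.2669,.172,-1.4)],1,step=35)
```

```text
[30, -2, -3, -0.003, 0.006, 0.001, 1, 30, -2, -3, -0.003, 0.005, 0, 1, 29.7, -1.2, -3.5, -0.004, 0.006, 0.001, 1]
end [ 0.5556 -0.2669  0.172 ]
```

Emit:
{"method": "move_arm", "body": {"motion": [30,-2,-3,-0.003,0.006,0,1,30,-2,-3,-0.003,0.006,0,1,30,-1,-3.5,-0.004,0.006,0,1,0,0,0,0,0,0,1]}}

```text
time: 17.0
tool_pos: [0.5572, -0.2648, 0.1663]
ee_rot: [[0.986, 0.169, -0.005], [0.169, -0.986, 0.005], [-0.004, -0.005, -1.0]]
contact_force: [-0.6, 0.6, -1.9]
width: 0.628
```

Run:
```python
from h import *
o=observe();print(o['time'],o['tool_pos'],np.array(o['ee_rot'])[:,2],o['contact_force'])
plan([(.5556,-.2669,.160,-1.4)],1,step=35)
```

```text
17.0 [ 0.55716296 -0.2648322   0.16629174] [-0.00457288  0.00460153 -0.99997896] [-0.63372534  0.63924883 -1.85493637]
[-1.9, 1.8, 6.3, -0.005, 0.004, -0.001, 1]
end [ 0.5556 -0.2669  0.16  ]
```

Emit:
{"method": "move_arm", "body": {"motion": [-1.9,1.8,6,-0.005,0.004,0,1,0,0,0,0,0,0,1]}}

```text
time: 17.25
tool_pos: [0.5541, -0.2662, 0.158]
ee_rot: [[0.985, 0.17, -0.003], [0.17, -0.985, 0.002], [-0.002, -0.002, -1.0]]
contact_force: [-0.3, 0.2, -2.6]
width: 0.629
```

```bash
cat > pos.py <<'E'
from h import *
import sys
o=observe();print(o['time'],np.round(o['tool_pos'],4),np.round(np.array(o['ee_rot'])[:,2],4),np.round(o['contact_force'],1),np.round(o['wrist_torque'],2),'q6',round(o['q'][5],3))
z=float(sys.argv[1]); R=np.array(o['ee_rot'])
plan([(.5556,-.2669,z,None)],1,step=35)
E
python3 pos.py .15
```

```text
17.25 [ 0.5541 -0.2662  0.158 ] [-0.0025  0.0018 -1.    ] [-0.3  0.2 -2.6] [-0.01 -0.    0.02] q6 0.845
[1.4, 1, 8, -0.002, 0.002, 0, 1]
end [ 0.5556 -0.2669  0.15  ]
```

Emit:
{"method": "move_arm", "body": {"motion": [1,0.7,10,-0.002,0.002,0,1,0,0,0,0,0,0,1,0,0,14,0,0,0,1,0,0,0,0,0,0,1]}}

```text
time: 17.75
tool_pos: [0.5541, -0.2671, 0.132]
ee_rot: [[0.986, 0.168, -0.001], [0.168, -0.986, 0.0], [-0.001, -0.001, -1.0]]
contact_force: [0.4, 0.4, -1.3]
width: 0.628
```

```bash
python3 pos.py .125
```

```text
17.75 [ 0.5541 -0.2671  0.132 ] [-8.e-04  5.e-04 -1.e+00] [ 0.4  0.4 -1.3] [0.07 0.01 0.01] q6 0.845
[1.6, 0, 7, -0.001, 0.001, 0, 1]
end [ 0.5556 -0.2669  0.125 ]
```

Emit:
{"method": "move_arm", "body": {"motion": [2,0,0,0,0,0,1,0,0,0,0,0,0,1]}}

```text
time: 18.0
tool_pos: [0.5563, -0.2669, 0.1321]
ee_rot: [[0.986, 0.168, -0.001], [0.168, -0.986, 0.0], [-0.0, -0.0, -1.0]]
contact_force: [0.3, 0.3, -2.2]
width: 0.634
```

```bash
python3 pos.py .125
```

```text
18.0 [ 0.5563 -0.2669  0.1321] [-5.e-04  3.e-04 -1.e+00] [ 0.3  0.3 -2.2] [ 0.   -0.02  0.01] q6 0.847
[-0.7, -0.1, 7.1, -0, 0, 0, 1]
end [ 0.5556 -0.2669  0.125 ]
```

Emit:
{"method": "move_arm", "body": {"motion": [-0.5,0,6,0,0,0,1,0,0,3,0,0,0,1,0,0,0,0,0,0,1]}}

```text
time: 18.38
tool_pos: [0.5559, -0.267, 0.1227]
ee_rot: [[0.986, 0.168, -0.0], [0.168, -0.986, 0.0], [-0.0, -0.0, -1.0]]
contact_force: [-0.1, -0.2, -2.3]
width: 0.632
```

```bash
python3 pos.py .119
```

```text
18.375 [ 0.5559 -0.267   0.1227] [-2.e-04  1.e-04 -1.e+00] [-0.1 -0.2 -2.3] [-0.04 -0.01  0.06] q6 0.847
[-0.3, -0.1, 3.7, -0, 0, 0, 1]
end [ 0.5556 -0.2669  0.119 ]
```

Rim at 133 mm, over the nose with no side force. Lowering onto the pins.

Emit:
{"method": "move_arm", "body": {"motion": [0,0,3,0,0,0,1,0,0,2,0,0,0,1,0,0,0,0,0,0,1]}}

```text
time: 18.75
tool_pos: [0.5562, -0.2671, 0.1192]
ee_rot: [[0.986, 0.169, 0.001], [0.169, -0.986, -0.001], [0.001, 0.001, -1.0]]
contact_force: [-2.0, 1.2, 0.7]
width: 0.635
```

```bash
python3 pos.py .119
```

```text
18.75 [ 0.5562 -0.2671  0.1192] [ 1.2e-03 -8.0e-04 -1.0e+00] [-2.   1.2  0.7] [ 0.19  0.24 -0.05] q6 0.847
[-0.5, -0.3, 0.2, 0.001, -0.001, 0, 1]
end [ 0.5556 -0.2669  0.119 ]
```

Standing on the pins, with the TCP at 119 mm as predicted. Now turning with a light push.

Emit:
{"method": "move_arm", "body": {"motion": [-0.3,0,1.5,0,0,-0.08,1,0,0,1.5,0,0,-0.08,1,0,0,1.5,0,0,-0.08,1,0,0,1.5,0,0,-0.08,1]}}

```text
time: 19.25
tool_pos: [0.5565, -0.2675, 0.1138]
ee_rot: [[0.878, 0.478, 0.003], [0.478, -0.878, -0.002], [0.002, 0.003, -1.0]]
contact_force: [0.2, 0.3, -1.9]
width: 0.628
```

```bash
python3 pos.py .119
```

```text
19.25 [ 0.5565 -0.2675  0.1138] [ 0.0034 -0.0021 -1.    ] [ 0.2  0.3 -1.9] [ 0.01 -0.08  0.01] q6 0.517
[-0.5, -1, -5.2, 0.003, -0.002, 0, 1]
end [ 0.5556 -0.2669  0.119 ]
```

It dropped 5 mm below the pin height with no contact force, so it looks keyed. I'll straighten it and push down gently to confirm.

Emit:
{"method": "move_arm", "body": {"motion": [-0.5,-0.8,2,0.003,-0.002,0,1,0,0,2,0,0,0,1,0,0,2,0,0,0,1]}}

```text
time: 19.62
tool_pos: [0.5559, -0.2672, 0.1082]
ee_rot: [[0.88, 0.476, 0.001], [0.476, -0.88, -0.001], [0.0, 0.001, -1.0]]
contact_force: [-2.6, 1.5, 5.6]
width: 0.631
```

```bash
python3 pos.py .105; python3 hub.py w15
```

```text
19.625 [ 0.5559 -0.2672  0.1082] [ 0.001 -0.001 -1.   ] [-2.6  1.5  5.6] [0.24 0.33 0.04] q6 0.52
[-0.1, -0.4, 3.2, 0.001, -0, 0, 1]
end [ 0.5557 -0.2669  0.105 ]
19.625 [ 0.55592822 -0.26721214  0.10823462] [[ 0.4756  0.001 ]
 [-0.8797 -0.001 ]
 [ 0.0013 -1.    ]] [-2.61967506  1.45166624  5.63031098] 0.6305597519136238 [-0.55  0.59  1.68 -0.    0.87  0.52]
seat [ 0.5567 -0.2665] 0.0459 7240 [ 0.58154753 -0.24965632  0.11569251]
nose [ 0.5684 -0.2491] 0.0144 114 [ 0.57056371 -0.24559632  0.13820065]
```

View pics/w15.png

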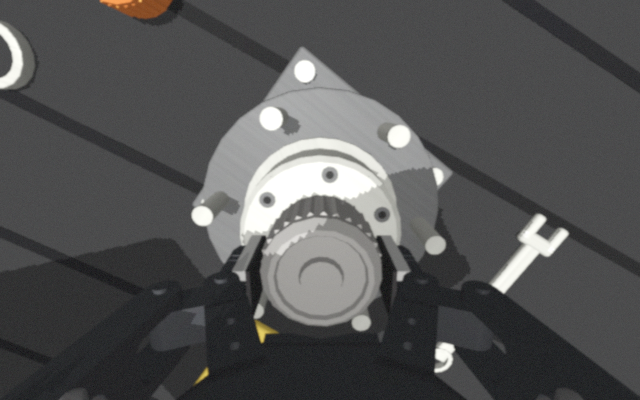

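The push-back of 7.5 N at about 3 mm above the seat matches the spring. Pushing home.

Emit:
{"method": "move_arm", "body": {"motion": [-0.2,-0.3,3,0.001,0,0,1,0,0,2,0,0,0,1,0,0,2,0,0,0,1]}}

```text
time: 20.1
tool_pos: [0.556, -0.2673, 0.1048]
ee_rot: [[0.881, 0.473, 0.003], [0.473, -0.881, -0.002], [0.002, 0.003, -1.0]]
contact_force: [-9.5, 5.4, 28.2]
width: 0.63
```

```bash
python3 pos.py .105
```

```text
20.1 [ 0.556  -0.2673  0.1048] [ 0.003  -0.0017 -1.    ] [-9.5  5.4 28.2] [1.15 1.62 0.18] q6 0.522
[-0.2, -0.5, -0.2, 0.003, -0.002, 0, 1]
end [ 0.5556 -0.2669  0.105 ]
```

Home: the rim is computed at 115.5 mm against the seat's 116, with 28 N of push. I'll keep pushing for two more rows and check the cap's top height (156 mm expected) from independent cameras.

Emit:
{"method": "move_arm", "body": {"motion": [-0.2,-0.3,1.5,0.002,-0.001,0,1,0,0,1.5,0,0,0,1,0,0,1.5,0,0,0,1]}}

```text
time: 20.48
tool_pos: [0.556, -0.2673, 0.1049]
ee_rot: [[0.882, 0.471, 0.004], [0.471, -0.882, -0.003], [0.003, 0.004, -1.0]]
contact_force: [-5.6, 2.2, 16.5]
width: 0.631
```

```bash
python3 pos.py .105
python3 - <<'E'
from h import *
o=observe(); T=np.array(o['tool_pos'])
M=cm('wrist'); p,d=camera('wrist'); w=cloud('wrist',d,M); save('w16',p)
for lo in (.15,.147):
    q=w[(np.hypot(w[...,0]-T[0],w[...,1]-T[1])<.033)&(w[...,2]>lo)&(w[...,2]<.165)&(np.abs((w-T)@np.array(o['ee_rot'])[:,1])<.02)]
    print(cv2.minEnclosingCircle(q[:,:2].astype(np.float32)),np.median(q,0),len(q))
s=w[(np.hypot(w[...,0]-.5556,w[...,1]+.2669)<.044)&(np.abs(w[...,2]-.116)<.004)];print('seat',np.median(s[:,2]))
# tilt
q=w[(np.hypot(w[...,0]-T[0],w[...,1]-T[1])<.019)&(w[...,2]>.15)&(w[...,2]<.165)]
A=np.c_[q[:,:2]-T[:2],np.ones(len(q))]; print('slope',np.linalg.lstsq(A,q[:,2],rcond=None)[0])
p,d=camera('scene'); w=cloud('scene',d)
cv2.imwrite('pics/s16.png',cv2.resize(cv2.cvtColor(p,cv2.COLOR_RGB2BGR)[100:330,200:430],None,fx=2.6,fy=2.6,interpolation=cv2.INTER_CUBIC))
p,d=camera('top'); w=cloud('top',d); save('top16',p)
print(observe()['contact_force'],observe()['time'],observe()['width'])
E
```

```text
20.475 [ 0.556  -0.2673  0.1049] [ 0.0043 -0.0026 -1.    ] [-5.6  2.2 16.5] [0.71 1.02 0.16] q6 0.525
[-0.2, -0.5, -0.1, 0.004, -0.003, 0, 1]
end [ 0.5556 -0.2669  0.105 ]
((0.5554418563842773, -0.26763278245925903), 0.027290483936667442) [ 0.55836021 -0.26591884  0.15335963] 8990
((0.5558406710624695, -0.2677072286605835), 0.027975820004940033) [ 0.55893437 -0.26559953  0.15330999] 9258
seat 0.11580453330114886
slope [-0.00743029 -0.0054301   0.15364512]
[-5.90660952  2.17187759 16.3902042 ] 20.625 0.6287668463115986
```

View pics/w16.png

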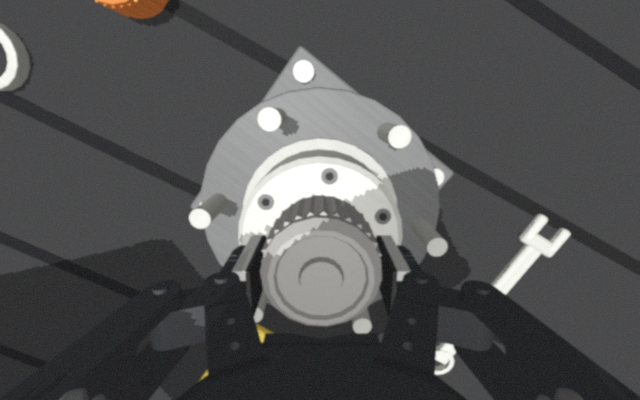

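View pics/s16.png

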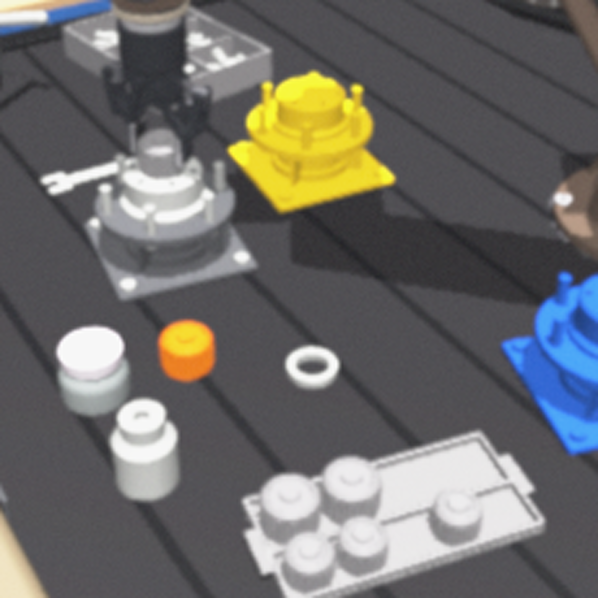

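The wrist picture shows the cap seated at (320,275). Its top reads 153.3 mm; it read 37.3 mm when the cap stood on the bench, so it is 116 mm higher, which is the seat height. The scene crop shows the small cap in its lane at (457,512) and everything else in place. The push is steady at 16 N, so I'm handing in.

```bash
python3 -c "
from h import *
print(sign_off()); o=observe(); print(o['time'],o['tool_pos'],o['contact_force'])"
```

```text
the job is handed in; nothing more can be done
None
the job is handed in; nothing more can be done
```

I put the small cap in the narrow lane and let go of it. I then keyed the large cap onto the dark steel hub, pushed it home against the spring, and handed in at 20.6 s still gripping it and pushing down. No verdict was reported.

**Small cap:** it stands upright in the free part of the lane, 0.8 mm off the centre line. I checked this from the wrist camera after releasing it. The last scene picture showed it still in the lane.

**Large cap:**
- **Keying:** after about 0.3 rad of turning it dropped below pin height with no contact force.
- **Seating:** the rim works out at about 115.6 mm against a seat at 116 mm. The cap's top reads 116 mm higher than it did on the bench, so both checks say it is home.
- **Alignment:** it is under 1 mm off centre and tilted less than 0.01 rad.
- **Hold:** the steady push was about 16 N, more than the 11 N spring needs, with the grip closed on the cap. The pad's travel cannot be read directly, so I inferred it from the cap's height.

**What disagreed:** the finger pads sit about 21 mm farther back from the TCP than the description says. My first grip on the small cap only caught its top and shifted it about 2 mm. I re-gripped it about 25 mm lower and set the later grasps by the measured pad position.

In the last scene picture the stored caps and the other things showed no visible shift. I judged that by eye and did not re-measure their positions.

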